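# Stack the dough tubs on the plate warmer and switch it on

### The job

Get the dough warming: take the jar off the warmer and stand it on the cork mat, then stack all the lidded tubs in one upright pile on the warmer plate, the deep tubs at the bottom and the shallow ones above, each with its four feet right down in the recesses of the plate or lid beneath. Only when the pile is complete, pull the warmer's child-safe knob out, turn it clockwise to the two-dot mark and push it fully back in. Leave the wooden spoon and the bowl of eggs where they are.

Things in the scene. Friction and masses are not known exactly. Their poses are not given: they have to be found in the camera images.
- warmer: plate warmer, a low white appliance fixed on the counter, 170 mm (x) by 310 mm (y). Origin: underside, below the centre of its metal plate (150 x 126 mm, top 40 mm above the counter, four recesses like those of the tub lids). Its control deck (39 mm high) lies to its -y side with the knob at y = -180 mm.
- warmer_seat (a point): centre of the warmer plate, at the floors of its recesses (34 mm above the counter); axes as the warmer's. A tub seated on the plate has its origin here and its x along this x (either way round). Recesses 18 mm square, 6 mm deep, at x = +-52, y = +-40 mm.
- deep1: deep lidded tub, 130 (x) x 106 (y) x 78 mm, up to 0.55 kg. Origin: centre of the soles of its feet. Four tapering 8 mm tall feet, 15 to 10 mm wide, at x = +-52, y = +-40 mm; above them in the lid 18 mm square recesses, 6 mm deep: a tub seated on it has its origin 72 mm above this one's, x along x, either way round. May be absent.
- deep2: deep tub like deep1; may be absent. GRIP of all tubs: in the middle of the lid an upright rib, along x, 16 mm thick, 48 mm long, its top flush with the lid's top; on each side of it a finger well 48 mm long, 33 mm wide (y = 8 to 41 mm), 26 mm deep. Pinch the rib from above, fingers closing along the tub's y.
- shallow1: shallow tub: as deep1 and deep2 in all else (130 x 106 mm, feet, recesses, rib and wells) but 58 mm tall: a tub seated on it has its origin 52 mm above this one's. May be absent.
- shallow2: shallow tub, same as shallow1. May be absent.
- jar: squat closed jar, 66 mm in diameter, 62 mm tall, straight-sided to its steel lid, up to 0.31 kg; origin at the centre of its underside. At the start it stands near the middle of the warmer plate (40 mm above the counter).
- mat: square cork mat, 120 x 120 mm, 6 mm thick, fixed on the counter; origin at the centre of its underside.
- knob_grip (a point): grip point of the knob, on its upright axis, 8 mm below the top of its bar, 71 mm above the counter when pushed in; x points along the bar to its pointer end (white line). Bar 14 mm thick, 50 mm long, 30 mm tall, on a disc 58 mm wide, 8 mm thick. Marks on the deck, 0.6 rad apart clockwise from above: dash (off), one, two, three dots.
- knob_pull (a joint): how far the knob is pulled straight up out of the deck, 0 (in) to 0.012 m; moves against 3 N of friction and stays where it is left. The knob turns only when out by more than about 0.008 m, and goes fully in only near a mark, where it centres itself.
- knob_turn (a joint): angle of the knob, rad, growing clockwise seen from above: 0 off (at the start), 0.6 one dot, 1.2 two dots, 1.8 three dots; turns easily when pulled out, has about 0.05 rad of play when in.
- spoon: wooden spoon, 200 mm, lying on the counter; not part of the job.
- egg_bowl: bowl of eggs, 136 mm wide; not part of the job.

How it is judged:
On the way, in this order (a step that is already met when the one before it is completed fails the run):
1. the jar stands on the cork mat (horizontal distance between jar and mat below 0.028 m and height (world z) of jar below 0.012 m and angle between jar's own z axis and vertical below 0.1 rad), for 0.2 s.
2. all the tubs are stacked on the warmer, deep ones below shallow ones, feet in the recesses (horizontal distance between each of deep1, deep2, shallow1, shallow2 and warmer_seat below 0.01 m and angle between the x axis of each of deep1, deep2, shallow1, shallow2 and the x axis of warmer_seat, either way round below 0.12 rad and angle between each of deep1, deep2, shallow1, shallow2's own z axis and vertical below 0.05 rad and (z of deep1 in the frame of warmer_seat between -0.003 and 0.003 m or z of deep1 in the frame of warmer_seat between 0.069 and 0.075 m) and (z of deep2 in the frame of warmer_seat between -0.003 and 0.003 m or z of deep2 in the frame of warmer_seat between 0.069 and 0.075 m) and (z of shallow1 in the frame of warmer_seat between 0.069 and 0.075 m or z of shallow1 in the frame of warmer_seat between 0.121 and 0.127 m or z of shallow1 in the frame of warmer_seat between 0.141 and 0.147 m or z of shallow1 in the frame of warmer_seat between 0.193 and 0.199 m) and (z of shallow2 in the frame of warmer_seat between 0.069 and 0.075 m or z of shallow2 in the frame of warmer_seat between 0.121 and 0.127 m or z of shallow2 in the frame of warmer_seat between 0.141 and 0.147 m or z of shallow2 in the frame of warmer_seat between 0.193 and 0.199 m)), for 0.3 s.
3. the knob is pulled out (value of joint knob_pull above 0.008 m), for 0.1 s.
4. the knob is at two dots and pushed back in (value of joint knob_turn between 1.07 and 1.33 rad and value of joint knob_pull below 0.003 m), for 0.2 s.
At the end, for the whole second after the job is handed in: All tubs present are in one pile on the warmer, deep below shallow, each within 10 mm and 0.12 rad of the plate's middle and 3 mm of its seated height, at rest; knob at 1.2 +- 0.13 rad (two dots) and in to within 3 mm; jar upright wholly on the mat (within 28 mm of its centre) (all of step 1 and all of step 2 and all of step 4 and linear speed of each of deep1, deep2, shallow1, shallow2, jar below 0.02 m/s); the robot touches nothing.
It fails at once if the wooden spoon is pushed more than 4 cm (distance of spoon from where it was at the start of the episode above 0.04 m).
It fails at once if the bowl of eggs is pushed more than 4 cm (distance of egg_bowl from where it was at the start of the episode above 0.04 m).
Of deep1, deep2, shallow1, shallow2 only 3 to 4 are there at a start; the rules pass over those that are not, and their reading is None.
At some moment in a run one of deep1, deep2, shallow1, shallow2 may be knocked a few centimetres aside while the robot is not near it.
Once in a run the grip may slacken for a moment while it holds something.
It also fails if it takes over 208 s, if anything falls off the work surface, if the arm or the gripper's body presses on something with over 40 N, if the wrist force passes 120 N, or if a joint passes its speed limit or range.

### The arm

A 6-joint arm with a two-finger parallel gripper is mounted at the origin on the work surface. World frame = base frame: x ahead of the robot, y to its left, z up, the work surface at z = 0. Lengths are in m, angles in rad, forces in N, time in s.
With the tool pointing down it reaches from about 0.25 to 0.725 m from the base axis. Payload 4 kg.
Tool frame: the origin (TCP) lies at the very end of the fingers, on their centre line; the grasp point (between the pads) lies 19 mm behind it (bot.pinch_z is the distance from the TCP to the grasp point, in m); z points along the fingers, x is the direction in which the jaws open and shut, and the axes are right-handed (so a half turn about z gives the same grasp; the last joint's range is limited). The gripper opens to 85 mm and grips with 20 to 120 N. Pads are 22 mm wide; open, the fingers measure 114 mm over their backs; the gripper's body (76 mm by 85 mm) begins 54 mm behind the grasp point. The pads swing forward as they close: fully open they stand 13 mm farther back than shut.
Start: joints at [-1.316, 0.241, 0.005, 1.335, 0, 1.571], TCP at [0.126, -0.484, 0.205] pointing down, gripper open.
Joint ranges: [-2.72, 2.72], [-1.05, 1.87], [-1.09, 1.28], [-1.99, 2.15], [-1.42, 1.44], [-3.14, 3.14]. Speed limits (rad/s): [2.79, 2.79, 3.14, 3.14, 3.14, 3.14].

### API

Orientations are given as a unit quaternion [x, y, z, w].
In Python, from workcell import bot gives the robot as it stands. The module is installed in compiled form; this text tells all that it offers.
- The arm moves only by the shell command python3 -m inch 'ROWS'. ROWS is JSON, a list of rows, each a list of 7 numbers: the shift along the tool's x, y, z scaled (see below), then the turn, a rotation vector about the tool's x, y, z scaled (see below), then the gripper command: -1 is fully open, 1 is shut, values between are in proportion. In form: [[x, y, z, wx, wy, wz, gripper], ...]. A call has exactly 8 rows; each row shifts and turns the commanded pose from where the row before left it, along the tool's axes as they then stand; what a row does not reach is not made up. The controller multiplies each number of a shift by 2.5 cm and each number of a turn by 180 degrees. A row lasts 1/10 s, in which the tool goes at most 50 mm and 8.59 degrees, less where a joint would pass 70% of its speed; a pose out of reach is approached as far as the arm can. A call with a number of a shift or a turn outside -1 to 1 is refused whole. A call with a gripper value outside its range is refused whole. The fingers move at their own pace and stop on an object; the grip force is fixed at half the most. Time passes only in rows, so rows that do not move let the fingers close, or fill a call up. It gives the time, the measured TCP pose, the force and the opening at its end, in the units of the state.
- bot.get_obs(): the state, without advancing time (a new reading comes with each control period).
- bot.camera(name): name is "scene" or "top" or "wrist"; returns (picture, depth): 400x640x3 uint8, blue, green, red; 400x640 float32, m along the optical axis (not along the pixel's ray), 0 where there is no reading.
- bot.get_calibration(name): a dict with "vfov" (degrees; the focal length in pixels is half the picture's height over the tangent of half this angle, whatever the lens; pixels are square), "cx", "cy" (the principal point, pixels), "R" (3x3) and "t" (3): a world point X has camera coordinates R X + t. Camera axes: x right, y down, z forward; pixel columns grow to the right and rows downward; lengths in m; the calibration is good to about 2 mm. A picture is of the moment at which its call begins: read the wrist's pose just before it. get_calibration takes no time and is no camera call; for the wrist camera it gives the pose at the moment of the call.
- bot.job_done(): hands the job in, once; it reports no verdict.
The state is a dict: "clock": time; "joint_pos": joint angles; "joint_vel": joint speeds; "tau": joint torques, N m; "eef_pos": TCP position; "tool_rot": TCP orientation; "ft_force": force on the tool from outside, world axes, zero at the start; "ft_torque": the same for the moment, N m; "grip_width": finger opening in m.
Only numpy, scipy, OpenCV 4.12 (cv2) and the standard library are available. Lean on these libraries where they do the work, as an engineer would, in place of code of your own. Each camera call takes 0.05 s, during which the arm holds its last target.

## Working session

There is one attempt and no reset: what is moved stays moved. The work goes in short steps, Python scripts to look and compute and a shell command to move; the robot and the scene stay as the last step left them, time stands still between calls to the robot, and variables do not carry over. Pictures are saved under pics/ and viewed, and the job is handed in when it is done.

```bash
mkdir -p pics; cat > h.py <<'E'
from workcell import bot
import numpy as np, cv2
def snap(n,f):
    c=bot.get_calibration(n); im,d=bot.camera(n); cv2.imwrite('pics/'+f+'.png',im); np.savez('pics/'+f+'.npz',im=im,d=d,R=c['R'],t=c['t'],cx=c['cx'],cy=c['cy'],vf=c['vfov']); return im,d,c
def ld(f):
    z=np.load('pics/'+f+'.npz'); return z['im'],z['d'],dict(R=z['R'],t=z['t'],cx=float(z['cx']),cy=float(z['cy']),vfov=float(z['vf']))
def foc(c,h=400): return h/2/np.tan(np.radians(c['vfov'])/2)
def cloud(d,c):
    f=foc(c); v,u=np.mgrid[:d.shape[0],:d.shape[1]]
    P=np.stack([(u-c['cx'])*d/f,(v-c['cy'])*d/f,d],-1)
    return (P-np.array(c['t']))@np.array(c['R'])
def ray(u,v,z,c):
    R=np.array(c['R']);t=np.array(c['t']);f=foc(c)
    o=-R.T@t; r=R.T@np.array([(u-c['cx'])/f,(v-c['cy'])/f,1.]); return o+r*(z-o[2])/r[2]
def proj(X,c):
    p=np.array(c['R'])@np.array(X)+np.array(c['t']); f=foc(c); return p[0]/p[2]*f+c['cx'],p[1]/p[2]*f+c['cy']
E
python3 - <<'E'
from h import *
for n in('scene','top','wrist'):
    im,d,c=snap(n,n+'0'); print(n,c['vfov'],c['cx'],c['cy'],-np.array(c['R']).T@c['t'],np.round(c['R'],2).tolist(),(d>0).mean())
o=bot.get_obs()
print({k:np.round(v,3).tolist() for k,v in o.items()}, bot.pinch_z)
E
```

```text
scene 46.9432698531361 319.8543146077534 198.70902582373645 [1.50629214 0.57932654 1.07218242] [[-0.44, 0.9, -0.0], [0.6, 0.3, -0.74], [-0.66, -0.33, -0.67]] 0.99487890625
top 50.93896219763995 319.36053620861156 198.36025585287524 [0.37309312 0.08088743 1.20168439] [[0.01, -1.0, -0.0], [-0.99, -0.01, -0.13], [0.13, 0.0, -0.99]] 0.9958828125
wrist 71.1230257481005 324.7772154461553 198.10567915904124 [ 0.20810065 -0.4628875   0.37386971] [[0.25, -0.97, -0.0], [-0.91, -0.24, 0.33], [-0.32, -0.08, -0.95]] 0.99608203125
{'clock': 0.15, 'joint_pos': [-1.316, 0.241, 0.004, 1.335, 0.0, 1.571], 'joint_vel': [0.0, -0.001, 0.002, 0.001, 0.001, -0.0], 'tau': [0.0, -37.263, 25.264, 0.012, -0.0, -0.0], 'eef_pos': [0.126, -0.483, 0.205], 'tool_rot': [0.791, -0.612, -0.001, -0.001], 'ft_force': [-0.513, -0.343, 0.13], 'ft_torque': [-0.027, 0.048, -0.008], 'grip_width': 0.085} 0.0187
```

View pics/top0.png

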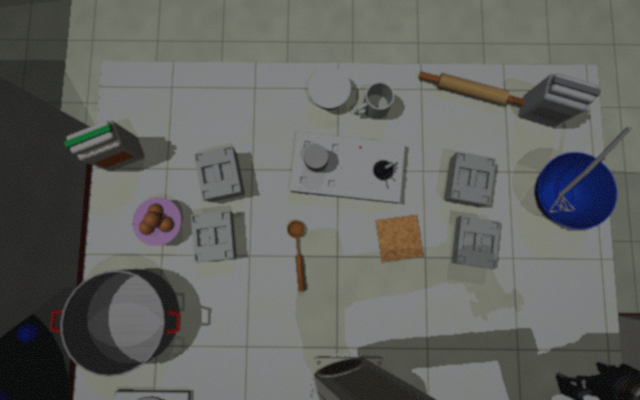

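View pics/scene0.png

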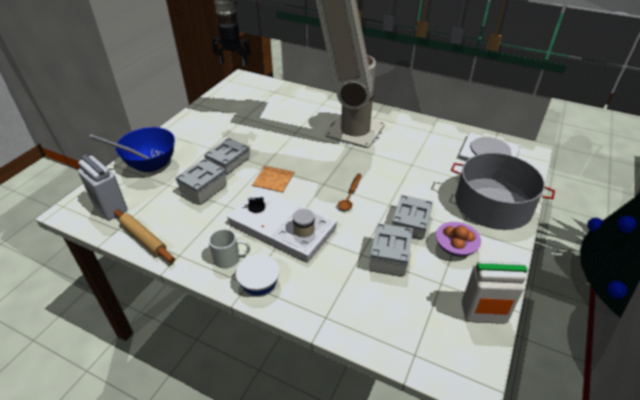

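The top view shows four tubs: (219,173), (213,236), (471,178) and (477,241). The jar is at (316,156), the knob at (384,170), the mat at (400,238), the spoon at (298,255) and the eggs at (157,221). Next I'll measure these from the depth cloud.

```bash
cat >> h.py <<'E'
def tub(P,c0,r=0.1,zlo=0.045,verbose=True,ztop=None):
    m=(np.hypot(P[...,0]-c0[0],P[...,1]-c0[1])<r)&(P[...,2]>zlo)&(P[...,2]<(ztop+.008 if ztop else 0.5))
    z=P[m][:,2]
    top=np.median(z[z>np.percentile(z,60)]) if ztop is None else ztop
    m2=m&(abs(P[...,2]-top)<0.008)
    n,l,s,ce=cv2.connectedComponentsWithStats(m2.astype(np.uint8)); k=1+np.argmax(s[1:,4]); q=P[l==k]
    (cx,cy),(w,h),a=cv2.minAreaRect((q[:,:2]*1000).astype(np.float32))
    if w<h: w,h,a=h,w,a+90
    a=(a+90)%180-90
    return cx/1000,cy/1000,top,a,w,h,len(q)
E
python3 - <<'E'
from h import *
im,d,c=ld('top0'); P=cloud(d,c)
for n,(u,v) in dict(A=(219,173),B=(213,236),C=(471,178),D=(477,241),jar=(316,156),mat=(400,238),knob=(384,170),plate=(330,175),deck=(380,190),egg=(157,221)).items():
    print(n,P[v,u].round(3), np.round(tub(P,P[v,u],.09),3) if n in 'ABCD' else '')
    
g=cv2.resize(im[120:280,180:520],None,fx=2.35,fy=2.35,interpolation=cv2.INTER_CUBIC)
cv2.imwrite('pics/t0z.png',g)
E
```

```text
A [0.59  0.358 0.08 ] [5.93000e-01 3.64000e-01 7.90000e-02 1.27860e+01 1.31827e+02 1.07552e+02
 1.43100e+03]
B [0.42  0.372 0.059] [4.21000e-01 3.76000e-01 5.90000e-02 6.78100e+00 1.30211e+02 1.07752e+02
 1.41600e+03]
C [ 0.582 -0.326  0.079] [ 5.83000e-01 -3.32000e-01  7.90000e-02 -1.05660e+01  1.31689e+02
  1.08390e+02  1.45200e+03]
D [ 0.413 -0.344  0.058] [ 4.11000e-01 -3.45000e-01  5.90000e-02 -8.14200e+00  1.30193e+02
  1.08697e+02  1.45900e+03]
jar [0.634 0.094 0.103] 
mat [ 0.421 -0.145  0.006] 
knob [ 0.602 -0.09   0.082] 
plate [0.595 0.055 0.038] 
deck [ 0.554 -0.085  0.038] 
egg [0.458 0.519 0.081]
```

View pics/t0z.png

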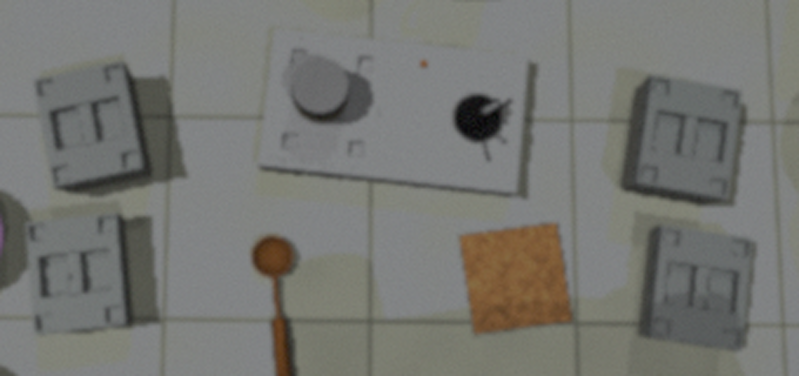

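View pics/wrist0.png

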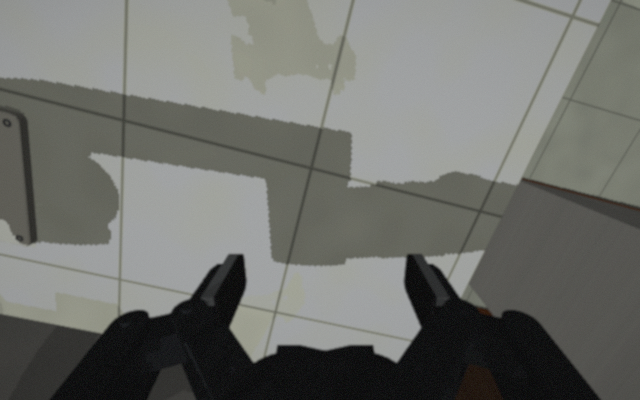

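```bash
cat >> h.py <<'E'
def Rt(q):
    from scipy.spatial.transform import Rotation as Ro
    return Ro.from_quat(q)
def goto(x,y,z,yaw=None):
    "delta units: translation first (in current tool axes), then rotation about tool z; yaw=direction of tool x, deg"
    o=bot.get_obs(); r=Rt(o['tool_rot']); M=r.as_matrix(); p=np.array(o['eef_pos'])
    cy=np.degrees(np.arctan2(M[1,0],M[0,0])); d=M.T@(np.array([x,y,z])-p)/0.025
    print('clk %.2f'%o['clock'],'pos',p.round(4),'yaw %.2f'%cy,'tiltz',M[:,2].round(4),'grip %.4f'%o['grip_width'],'F',np.round(o['ft_force'],1))
    print('d units',d.round(3), end=' ')
    if yaw is not None:
        e=(yaw-cy+180)%360-180; print('wz units',round(-e/180,4),'(=%.2fdeg)'%e, end=' ')
        a=np.radians(yaw); X=np.array([np.cos(a),np.sin(a),0]);Z=np.array([0,0,-1.]);Y=np.cross(Z,X)
        T=np.stack([X,Y,Z],1); rv=r.inv()*Rt([0,0,0,1]).from_matrix(T); print('full rv units',(rv.as_rotvec()/np.pi).round(4),'shift if rotated first',(T.T@(np.array([x,y,z])-p)/.025).round(3),end='')
    print()
E
python3 - <<'E'
from h import *
im,d,c=ld('top0'); P=cloud(d,c)
m=(abs(P[...,0]-.634)<.05)&(abs(P[...,1]-.094)<.05)&(P[...,2]>.094); q=P[m]
print('jar',q.mean(0),cv2.minEnclosingCircle((q[:,:2]*1000).astype(np.float32)))
m=(P[...,2]>.002)&(P[...,2]<.012)&(im[...,2]>im[...,0].astype(int)+40)&(abs(P[...,0]-.42)<.09)&(abs(P[...,1]+.145)<.09); q=P[m]
print('mat',q.mean(0),cv2.minAreaRect((q[:,:2]*1000).astype(np.float32)))
m=(P[...,2]>.030)&(P[...,2]<.046)&(abs(P[...,0]-.6)<.13)&(abs(P[...,1]-.02)<.2); 
n,l,s,ce=cv2.connectedComponentsWithStats(m.astype(np.uint8)); m=l==1+np.argmax(s[1:,4]); q=P[m]
r=cv2.minAreaRect((q[:,:2]*1000).astype(np.float32)); print('warmer',r,np.median(q[:,2]))
m=(P[...,2]>.060)&(abs(P[...,0]-.602)<.04)&(abs(P[...,1]+.09)<.04); q=P[m]
print('knob',q.mean(0),cv2.minAreaRect((q[:,:2]*1000).astype(np.float32)),len(q))
m=(P[...,2]>.02)&(P[...,2]<.036)&(abs(P[...,0]-.595)<.065)&(abs(P[...,1]-.06)<.065)
n,l,s,ce=cv2.connectedComponentsWithStats(m.astype(np.uint8))
for k in range(1,n):
    if s[k,4]>4: print(s[k,4],P[l==k].mean(0).round(4))
print(P[(im[...,2]>im[...,0].astype(int)+40)&(P[...,0]<.5)&(abs(P[...,1]-.12)<.06)].mean(0))
goto(.634,.094,.2,-90)
E
```

```text
jar [0.63359381 0.09510694 0.10190762] ((634.4985961914062, 95.15289306640625), 32.92945098876953)
mat [ 0.42112717 -0.14169071  0.00610504] ((421.5870666503906, -142.06837463378906), (117.29854583740234, 117.75056457519531), 8.046405792236328)
warmer ((620.206298828125, 6.3942718505859375), (310.1985778808594, 171.82498168945312), 84.11026000976562) 0.0393241402740542
knob [ 0.60825796 -0.09207057  0.07709087] ((609.1982421875, -92.27409362792969), (14.095867156982422, 49.14178466796875), 28.931753158569336) 105
28 [0.572  0.0498 0.0339]
7 [0.5452 0.1113 0.0257]
10 [0.543  0.0858 0.0288]
11 [0.5407 0.0589 0.0298]
12 [0.5376 0.0308 0.0305]
9 [0.5347 0.0055 0.0278]
[0.38969702 0.14244159 0.06053404]
clk 0.15 pos [ 0.1259 -0.4834  0.2046] yaw -75.40 tiltz [-4.0e-04  1.6e-03 -1.0e+00] grip 0.0853 F [-0.5 -0.3  0.1]
d units [-17.226 -25.489   0.213] wz units 0.0811 (=-14.60deg) full rv units [0.0001 0.0005 0.0811] shift if rotated first [-23.094 -20.324   0.184]
```

```bash
python3 -m inch '[[0,0,0,0,0,0.0405,-1],[0,0,0,0,0,0.0405,-1],[-0.5,-0.44,0,0,0,0,-1],[-0.95,-0.84,0,0,0,0,-1],[-0.95,-0.84,0,0,0,0,-1],[-0.95,-0.84,0,0,0,0,-1],[-0.95,-0.84,0,0,0,0,-1],[-0.95,-0.84,0,0,0,0,-1]]'
python3 -m inch '[[-0.95,-0.84,0,0,0,0,-1],[-0.95,-0.84,0,0,0,0,-1],[-0.95,-0.84,0,0,0,0,-1],[-0.95,-0.84,0,0,0,0,-1],[-0.95,-0.84,0,0,0,0,-1],[-0.95,-0.84,0,0,0,0,-1],[-0.95,-0.84,0,0,0,0,-1],[-0.95,-0.84,0,0,0,0,-1]]'
python3 -m inch '[[-0.95,-0.84,0,0,0,0,-1],[-0.95,-0.84,0,0,0,0,-1],[-0.95,-0.84,0,0,0,0,-1],[-0.95,-0.84,0,0,0,0,-1],[-0.95,-0.84,0,0,0,0,-1],[-0.5,-0.44,0,0,0,0,-1],[0,0,0,0,0,0,-1],[0,0,0,0,0,0,-1]]'
python3 - <<'E'
from h import *
snap('wrist','w1'); goto(.634,.095,.16,-96)
E
```

```text
clock: 0.95
eef_pos: [0.2428, -0.3506, 0.2052]
tool_rot: [0.708, -0.706, -0.0, -0.0]
ft_force: [0.9, -1.1, -0.5]
grip_width: 0.0854
clock: 1.75
eef_pos: [0.4102, -0.1604, 0.2052]
tool_rot: [0.708, -0.706, -0.0, -0.0]
ft_force: [1.0, -0.5, -0.0]
grip_width: 0.0855
clock: 2.55
eef_pos: [0.525, -0.0312, 0.205]
tool_rot: [0.708, -0.707, -0.0, 0.001]
ft_force: [-0.7, -0.1, -0.8]
grip_width: 0.085
clk 2.60 pos [ 0.5249 -0.0317  0.2051] yaw -89.98 tiltz [-1.2e-03 -4.0e-04 -1.0e+00] grip 0.0855 F [-0.1  0.8 -0. ]
d units [-5.066 -4.368  1.799] wz units 0.0335 (=-6.02deg) full rv units [ 0.0004 -0.0001  0.0335] shift if rotated first [-5.495 -3.81   1.806]
```

View pics/w1.png

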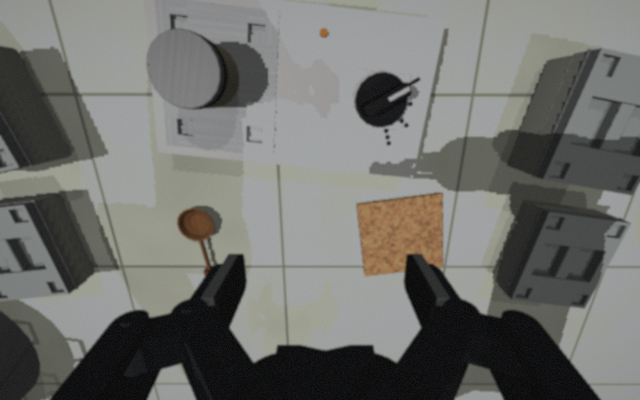

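The wrist view shows all four plate recesses, at (178,20), (257,32), (184,127) and (254,133). The knob pointer (white line) is at (405,95), aimed up and to the right.

```bash
python3 - <<'E'
from h import *
im,d,c=ld('w1'); P=cloud(d,c)
m=(P[...,2]>.015)&(P[...,2]<.0365)&(abs(P[...,0]-.628)<.07)&(abs(P[...,1]-.087)<.06)
n,l,s,ce=cv2.connectedComponentsWithStats(m.astype(np.uint8))
for k in range(1,n):
    if s[k,4]>15: 
        q=P[l==k]; print(s[k].tolist(),q.mean(0).round(4),q.min(0).round(4),q.max(0).round(4))
m=(P[...,2]>.030)&(P[...,2]<.046)&(abs(P[...,0]-.6)<.13)&(abs(P[...,1]-.02)<.2); 
n,l,s,ce=cv2.connectedComponentsWithStats(m.astype(np.uint8)); m=l==1+np.argmax(s[1:,4]); q=P[m]
print('warmer',cv2.minAreaRect((q[:,:2]*1000).astype(np.float32)),np.median(q[:,2]))
m=(P[...,2]>.070)&(abs(P[...,0]-.605)<.04)&(abs(P[...,1]+.09)<.04); q=P[m]
print('knob',q.mean(0),cv2.minAreaRect((q[:,:2]*1000).astype(np.float32)),len(q))
m=(abs(P[...,0]-.634)<.05)&(abs(P[...,1]-.094)<.05)&(P[...,2]>.094); q=P[m]
print('jar',q.mean(0),cv2.minEnclosingCircle((q[:,:2]*1000).astype(np.float32)))
cv2.imwrite('pics/w1z.png',cv2.resize(im[0:170,130:330],None,fx=3.5,fy=3.5,interpolation=cv2.INTER_CUBIC))
E
```

```text
[171, 15, 17, 15, 179] [0.6877 0.1218 0.0353] [0.6815 0.1135 0.033 ] [0.6943 0.1299 0.0365]
[248, 24, 17, 21, 269] [0.6772 0.0415 0.0353] [0.6677 0.0327 0.0329] [0.6864 0.0507 0.0365]
[178, 119, 15, 17, 197] [0.5806 0.1326 0.0355] [0.5713 0.1233 0.0337] [0.5896 0.1407 0.0365]
[247, 127, 15, 16, 191] [0.5725 0.0519 0.0354] [0.5633 0.0436 0.0337] [0.5808 0.0611 0.0365]
warmer ((620.50341796875, 6.4190826416015625), (311.23272705078125, 170.56146240234375), 84.33145904541016) 0.04012687660009938
knob [ 0.61099741 -0.09257622  0.0792329 ] ((610.6956176757812, -93.06747436523438), (14.077056884765625, 49.9176139831543), 28.655925750732422) 755
jar [0.63616975 0.09301087 0.10265328] ((635.4821166992188, 94.30577850341797), 33.0086669921875)
```

View pics/w1z.png

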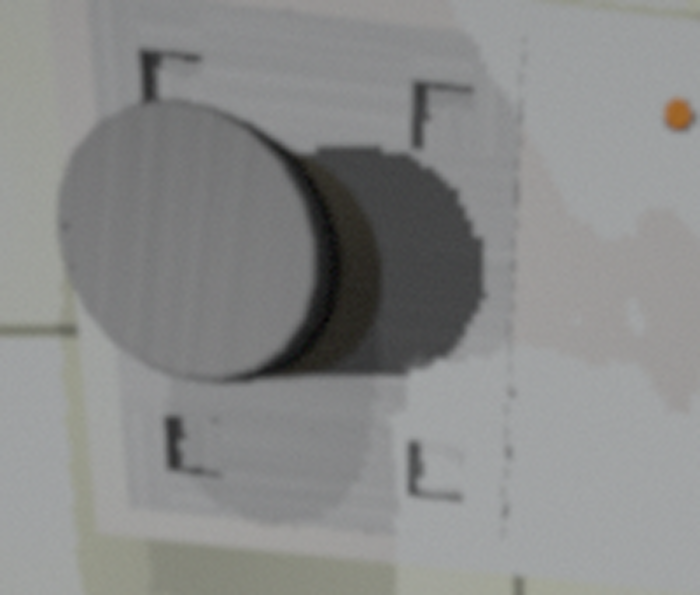

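```bash
python3 -m inch '[[-0.8,-0.7,0,0,0,0,-1],[-0.9,-0.8,0,0,0,0,-1],[-0.9,-0.8,0,0,0,0,-1],[-0.9,-0.8,0,0,0,0,-1],[-0.9,-0.8,0,0,0,0,-1],[-0.64,-0.5,0,0,0,0,-1],[0,0,0.4,0,0,0,-1],[0,0,0.8,0,0,0,-1]]'
python3 - <<'E'
from h import *
goto(.6355,.0943,.062,-90)
E
```

```text
clock: 3.4
eef_pos: [0.6352, 0.0555, 0.1775]
tool_rot: [0.732, -0.682, -0.011, -0.012]
ft_force: [0.1, -0.1, -0.9]
grip_width: 0.0852
clk 3.40 pos [0.6352 0.0555 0.1775] yaw -85.93 tiltz [ 3.000e-04  3.340e-02 -9.994e-01] grip 0.0852 F [ 0.1 -0.1 -0.9]
d units [-1.391 -0.109  4.671] wz units 0.0226 (=-4.07deg) full rv units [-0.0005  0.0106  0.0226] shift if rotated first [-1.55  -0.011  4.622]
```

```bash
python3 -m inch '[[0,0,0,0,0,0,-1],[0,0,0,0,0,0,-1],[0,0,0,0,0,0,-1],[0,0,0,0,0,0,-1],[0,0,0,0,0,0,-1],[0,0,0,0,0,0,-1],[0,0,0,0,0,0,-1],[0,0,0,0,0,0,-1]]'
python3 - <<'E'
from h import *
goto(.6355,.0943,.062,-90); print(bot.get_obs()['joint_pos'])
E
```

```text
clock: 4.2
eef_pos: [0.6348, 0.0568, 0.1767]
tool_rot: [0.732, -0.681, -0.012, -0.011]
ft_force: [0.1, 0.4, -0.7]
grip_width: 0.0854
clk 4.20 pos [0.6348 0.0568 0.1767] yaw -85.86 tiltz [-0.0025  0.0337 -0.9994] grip 0.0854 F [ 0.1  0.4 -0.7]
d units [-1.337 -0.138  4.636] wz units 0.023 (=-4.14deg) full rv units [0.0004 0.0108 0.023 ] shift if rotated first [-1.499 -0.029  4.588]
[0.07180121 0.53181494 0.36152231 1.40059698 0.03383239 3.14108612]
```

```bash
for i in 1 2 ; do python3 -m inch '[[0,0,0,0,0,-0.045,-1],[0,0,0,0,0,-0.045,-1],[0,0,0,0,0,-0.045,-1],[0,0,0,0,0,-0.045,-1],[0,0,0,0,0,-0.045,-1],[0,0,0,0,0,-0.045,-1],[0,0,0,0,0,-0.045,-1],[0,0,0,0,0,-0.045,-1]]' >/dev/null; done
python3 -m inch '[[0,0,0,0,0,-0.045,-1],[0,0,0,0,0,-0.045,-1],[0,0,0,0,0,-0.045,-1],[0,0,0,0,0,-0.045,-1],[0,0,0,0,0,-0.045,-1],[0,0,0,0,0,-0.02,-1],[0,0,0,0,0,0,-1],[0,0,0,0,0,0,-1]]' 
python3 - <<'E'
from h import *
goto(.6355,.0943,.062,90); print(bot.get_obs()['joint_pos'])
E
```

```text
clock: 6.6
eef_pos: [0.6347, 0.0568, 0.1766]
tool_rot: [0.721, 0.693, 0.011, -0.013]
ft_force: [-0.3, -0.3, -0.8]
grip_width: 0.0855
clk 6.60 pos [0.6347 0.0568 0.1766] yaw 87.75 tiltz [-0.0027  0.0338 -0.9994] grip 0.0855 F [-0.3 -0.3 -0.8]
d units [ 1.345 -0.008  4.632] wz units -0.0125 (=2.25deg) full rv units [-0.0011 -0.0107 -0.0125] shift if rotated first [1.5   0.032 4.584]
[0.07175574 0.53191822 0.36141681 1.40059946 0.03387196 0.11093114]
```

Correct the tilt and yaw, centre over the jar, then descend and close.

```bash
python3 -m inch '[[0,0,0,-0.0011,-0.0107,-0.0125,-1],[0.75,0.02,0,0,0,0,-1],[0.75,0.01,0,0,0,0,-1],[0,0,0.7,0,0,0,-1],[0,0,0.8,0,0,0,-1],[0,0,0.8,0,0,0,-1],[0,0,0.8,0,0,0,-1],[0,0,0,0,0,0,-1]]' 
python3 - <<'E'
from h import *
goto(.6355,.0943,.062,90)
E
```

```text
clock: 7.4
eef_pos: [0.6328, 0.0957, 0.0956]
tool_rot: [0.706, 0.708, -0.002, -0.002]
ft_force: [-0.1, -0.5, 0.0]
grip_width: 0.0856
clk 7.40 pos [0.6328 0.0957 0.0956] yaw 90.13 tiltz [-6.6e-03 -1.0e-04 -1.0e+00] grip 0.0856 F [-0.1 -0.5  0. ]
d units [-0.057  0.116  1.344] wz units 0.0007 (=-0.13deg) full rv units [-0.0021  0.      0.0007] shift if rotated first [-0.057  0.107  1.345]
```

```bash
python3 -m inch '[[-0.03,0.1,0.4,-0.002,0,0,-1],[0,0,0.5,0,0,0,-1],[0,0,0.45,0,0,0,-1],[0,0,0,0,0,0,1],[0,0,0,0,0,0,1],[0,0,0,0,0,0,1],[0,0,0,0,0,0,1],[0,0,0,0,0,0,1]]' 
python3 -m inch '[[0,0,0,0,0,0,1],[0,0,0,0,0,0,1],[0,0,-0.4,0,0,0,1],[0,0,-0.8,0,0,0,1],[0,0,-0.8,0,0,0,1],[0,0,-0.8,0,0,0,1],[0,0,-0.5,0,0,0,1],[0,0,0,0,0,0,1]]' 
python3 - <<'E'
from h import *
goto(.4215,-.142,.13,90)
E
```

```text
clock: 8.2
eef_pos: [0.6383, 0.0934, 0.0655]
tool_rot: [0.707, 0.708, 0.002, 0.002]
ft_force: [0.6, -1.3, -2.7]
grip_width: 0.0625
clock: 9.0
eef_pos: [0.639, 0.0938, 0.1507]
tool_rot: [0.707, 0.708, 0.004, 0.004]
ft_force: [0.0, 0.1, -3.3]
grip_width: 0.0625
clk 9.00 pos [0.639  0.0938 0.1507] yaw 90.09 tiltz [ 1.110e-02  8.000e-04 -9.999e-01] grip 0.0625 F [ 0.   0.1 -3.3]
d units [-9.419 -8.723  0.723] wz units 0.0005 (=-0.09deg) full rv units [ 0.0035 -0.0003  0.0005] shift if rotated first [-9.431 -8.7    0.828]
```

```bash
python3 -m inch '[[-0.4,-0.36,0,0.0035,0,0,1],[-0.8,-0.74,0,0,0,0,1],[-0.8,-0.74,0,0,0,0,1],[-0.8,-0.74,0,0,0,0,1],[-0.8,-0.74,0,0,0,0,1],[-0.8,-0.74,0,0,0,0,1],[-0.8,-0.74,0,0,0,0,1],[-0.8,-0.74,0,0,0,0,1]]' 
python3 -m inch '[[-0.8,-0.74,0,0,0,0,1],[-0.8,-0.74,0,0,0,0,1],[-0.8,-0.74,0,0,0,0,1],[-0.8,-0.74,0,0,0,0,1],[-0.2,-0.2,0.4,0,0,0,1],[0,0,0.8,0,0,0,1],[0,0,0.8,0,0,0,1],[0,0,0,0,0,0,1]]' 
python3 - <<'E'
from h import *
snap('wrist','w2'); goto(.4215,-.142,.033,90)
E
```

```text
clock: 9.8
eef_pos: [0.4964, -0.0578, 0.1468]
tool_rot: [0.707, 0.707, -0.003, -0.003]
ft_force: [0.6, -0.2, -3.5]
grip_width: 0.0623
clock: 10.6
eef_pos: [0.4164, -0.1406, 0.0952]
tool_rot: [0.707, 0.707, -0.003, -0.005]
ft_force: [-1.0, 0.7, -2.4]
grip_width: 0.0626
clk 10.65 pos [ 0.4177 -0.141   0.0967] yaw 90.08 tiltz [-0.01    0.002  -0.9999] grip 0.0627 F [-0.4 -0.2 -2.8]
d units [-0.045  0.178  2.548] wz units 0.0004 (=-0.08deg) full rv units [-0.0032 -0.0006  0.0004] shift if rotated first [-0.04   0.153  2.55 ]
```

View pics/w2.png

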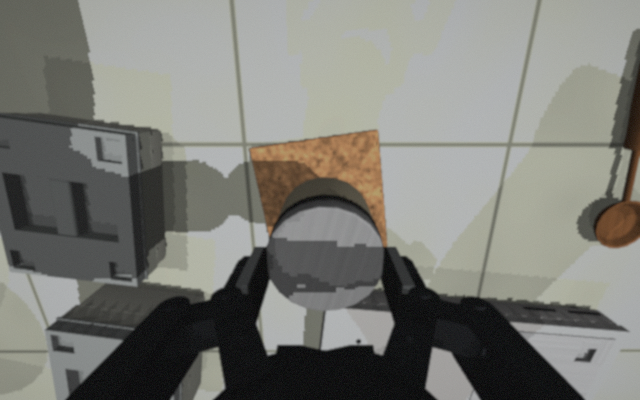

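The jar is held at (327,250), above the mat around (320,190). Now I'll lower it.

```bash
python3 -m inch '[[-0.02,0.1,0.6,-0.002,0,0,1],[0,0.05,0.7,0,0,0,1],[0,0,0.6,0,0,0,1],[0,0,0.4,0,0,0,1],[0,0,0.2,0,0,0,1],[0,0,0,0,0,0,1],[0,0,0,0,0,0,1],[0,0,0,0,0,0,1]]' 
python3 - <<'E'
from h import *
goto(.4215,-.142,.033,90)
E
```

```text
clock: 11.45
eef_pos: [0.4247, -0.1425, 0.037]
tool_rot: [0.707, 0.708, 0.001, 0.001]
ft_force: [-0.2, 0.4, -2.4]
grip_width: 0.0627
clk 11.45 pos [ 0.4247 -0.1425  0.037 ] yaw 90.09 tiltz [ 3.3e-03 -4.0e-04 -1.0e+00] grip 0.0627 F [-0.2  0.4 -2.4]
d units [ 0.021 -0.127  0.16 ] wz units 0.0005 (=-0.09deg) full rv units [0.001  0.0001 0.0005] shift if rotated first [ 0.021 -0.127  0.16 ]
```

```bash
python3 -m inch '[[0,0,0.12,0,0,0,1],[0,0,0.08,0,0,0,1],[0,0,0,0,0,0,1],[0,0,0,0,0,0,-1],[0,0,0,0,0,0,-1],[0,0,0,0,0,0,-1],[0,0,0,0,0,0,-1],[0,0,-0.3,0,0,0,-1]]' 
python3 -m inch '[[0,0,-0.7,0,0,0,-1],[0,0,-0.8,0,0,0,-1],[0,0,-0.9,0,0,0,-1],[0,0,-0.9,0,0,0,-1],[0,0,-0.9,0,0,0,-1],[0,0,-0.9,0,0,0,-1],[0,0,0,0,0,0,-1],[0,0,0,0,0,0,-1]]' 
python3 - <<'E'
from h import *
im,d,c=snap('top','t2'); P=cloud(d,c); snap('wrist','w3')
for n,p in dict(A=(.593,.364),B=(.421,.376),C=(.583,-.332),D=(.411,-.345)).items():print(n,np.round(tub(P,p,.1),4).tolist())
goto(.583,-.332,.18,80)
E
```

```text
clock: 12.25
eef_pos: [0.423, -0.142, 0.0383]
tool_rot: [0.707, 0.708, 0.0, -0.0]
ft_force: [-0.6, -0.5, 0.1]
grip_width: 0.0854
clock: 13.05
eef_pos: [0.424, -0.1424, 0.1668]
tool_rot: [0.707, 0.708, 0.001, 0.001]
ft_force: [0.8, 0.5, -0.3]
grip_width: 0.0852
A [0.5927, 0.3643, 0.079, 12.8502, 131.12, 107.0348, 1426.0]
B [0.4205, 0.3755, 0.0592, 7.5615, 130.9723, 108.0491, 1432.0]
C [0.5966, -0.3351, 0.0791, 79.0565, 109.2638, 104.7197, 956.0]Traceback (most recent call last):
  File "<stdin>", line 3, in <module>
  File "h.py", line 20, in tub
    top=np.median(z[z>np.percentile(z,60)]) if ztop is None else ztop
                      ~~~~~~~~~~~~~^^^^^^
    return _quantile_unchecked(
        a, q, axis, out, overwrite_input, method, keepdims, weights)
    return _ureduce(a,
                    func=_quantile_ureduce_func,
    ...<5 lines>...
                    overwrite_input=overwrite_input,
                    method=method)
    r = func(a, **kwargs)
    result = _quantile(arr,
                       quantiles=q,
    ...<2 lines>...
                       out=out,
                       weights=wgt)
    slices_having_nans = np.isnan(arr[-1, ...])
                                  ~~~^^^^^^^^^
IndexError: index -1 is out of bounds for axis 0 with size 0
```

View pics/w3.png

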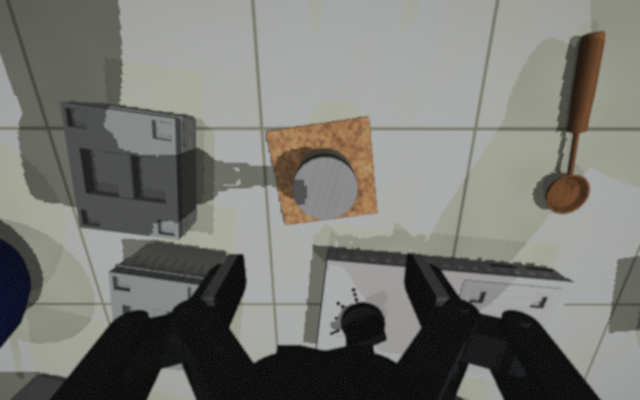

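View pics/t2.png

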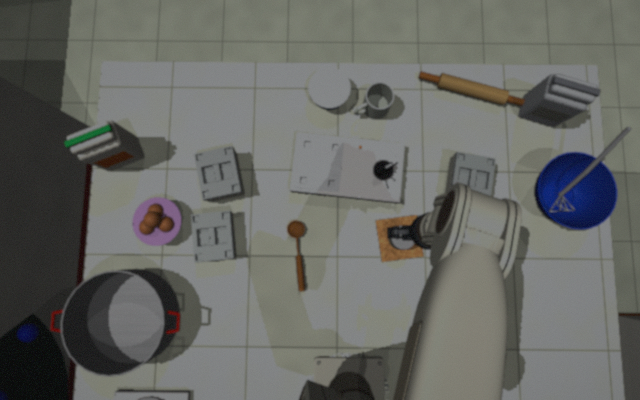

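The jar is on the mat at (325,187) in the wrist view, roughly centred, and the plate is clear. Next is deep tub C.

```bash
python3 -m inch '[[0,0,0,0,0,0.0295,-1],[0,0,0,0,0,0.0295,-1],[-0.4,0.5,0,0,0,0,-1],[-0.75,0.9,0,0,0,0,-1],[-0.75,0.9,0,0,0,0,-1],[-0.75,0.9,0,0,0,0,-1],[-0.75,0.9,0,0,0,0,-1],[-0.75,0.9,0,0,0,0,-1]]' 
python3 -m inch '[[-0.75,0.9,0,0,0,0,-1],[-0.65,0.8,0,0,0,0,-1],[-0.4,0.5,0,0,0,0,-1],[-0.15,0.2,0,0,0,0,-1],[0,0,0,0,0,0,-1],[0,0,0,0,0,0,-1],[0,0,0,0,0,0,-1],[0,0,0,0,0,0,-1]]' 
python3 - <<'E'
from h import *
im,d,c=snap('wrist','w4'); P=cloud(d,c)
print(np.round(tub(P,(.583,-.332),.1),4).tolist())
goto(.583,-.332,.18,79.4)
E
```

```text
clock: 13.95
eef_pos: [0.5274, -0.2677, 0.1646]
tool_rot: [0.769, 0.639, 0.0, -0.001]
ft_force: [0.1, 0.4, 0.6]
grip_width: 0.0859
clock: 14.75
eef_pos: [0.5774, -0.3254, 0.1669]
tool_rot: [0.769, 0.639, 0.001, 0.001]
ft_force: [0.1, -0.1, 0.3]
grip_width: 0.0855
[0.5712, -0.3247, 0.2789, 78.9819, 84.2337, 27.8244, 11726.0]
clk 14.80 pos [ 0.5775 -0.3255  0.167 ] yaw 79.49 tiltz [ 2.1e-03 -1.0e-04 -1.0e+00] grip 0.0854 F [-0.8 -0.1  0.5]
d units [-0.215  0.264 -0.518] wz units 0.0005 (=-0.09deg) full rv units [ 0.0007 -0.0001  0.0005] shift if rotated first [-0.215  0.264 -0.519]
```

View pics/w4.png

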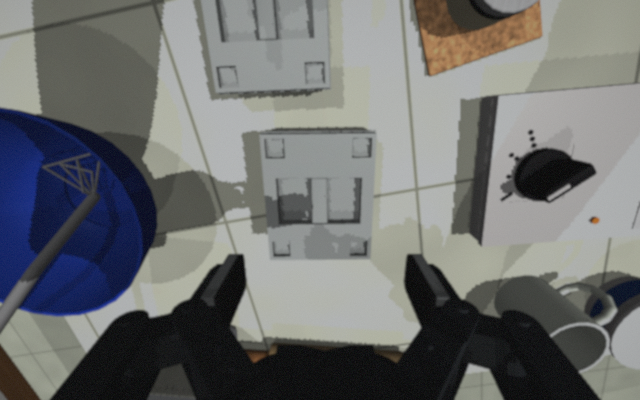

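```bash
python3 - <<'E'
from h import *
im,d,c=ld('w4'); P=cloud(d,c)
t=tub(P,(.583,-.332),.09,ztop=.079); print(np.round(t,4).tolist())
# rib by depth: region inside lid at top level within 26mm
a=np.radians(t[3]); ex=np.array([np.cos(a),np.sin(a)]); ey=np.array([-ex[1],ex[0]])
L=P[...,:2]-np.array(t[:2]); lx=L@ex; ly=L@ey
w=(abs(lx)<.02)&(abs(ly)<.045)&(P[...,2]<.070)&(P[...,2]>.03)
for sgn in(1,-1):
    q=ly[w&(ly*sgn>0)]; print(np.percentile(q,[2,98]).round(4))
w=(abs(lx)<.035)&(abs(ly)>.012)&(abs(ly)<.035)&(P[...,2]<.070)&(P[...,2]>.03); print(np.percentile(lx[w],[1,99]))
goto(t[0],t[1],.1,90+t[3])
E
```

```text
[0.5853, -0.3333, 0.079, -9.9836, 130.6635, 106.4121, 10963.0]
[0.0084 0.0406]
[-0.0409 -0.0093]
[-0.02052656  0.024094  ]
clk 14.80 pos [ 0.5775 -0.3255  0.167 ] yaw 79.49 tiltz [ 2.1e-03 -1.0e-04 -1.0e+00] grip 0.0854 F [-0.8 -0.1  0.5]
d units [-0.25   0.356  2.682] wz units -0.0029 (=0.52deg) full rv units [ 0.0007 -0.0001 -0.0029] shift if rotated first [-0.253  0.36   2.681]
```

```bash
python3 -m inch '[[-0.25,0.36,0,0.0005,0,-0.003,0.19],[0,0,0.6,0,0,0,0.19],[0,0,0.8,0,0,0,0.19],[0,0,0.7,0,0,0,0.19],[0,0,0.3,0,0,0,0.19],[0,0,0,0,0,0,0.19],[0,0,0,0,0,0,0.19],[0,0,0,0,0,0,0.19]]' 
python3 - <<'E'
from h import *
im,d,c=snap('wrist','w5'); P=cloud(d,c)
goto(.5853,-.3333,.056,80)
E
```

```text
clock: 15.6
eef_pos: [0.5862, -0.3342, 0.108]
tool_rot: [0.766, 0.643, 0.001, 0.001]
ft_force: [-0.3, 0.8, -0.8]
grip_width: 0.0347
clk 15.65 pos [ 0.5862 -0.3342  0.108 ] yaw 80.00 tiltz [ 2.4e-03 -9.0e-04 -1.0e+00] grip 0.0348 F [-0.1  0.4 -0.1]
d units [ 0.032 -0.046  2.08 ] wz units 0.0 (=-0.00deg) full rv units [0.0008 0.0001 0.    ] shift if rotated first [ 0.031 -0.041  2.08 ]
```

View pics/w5.png

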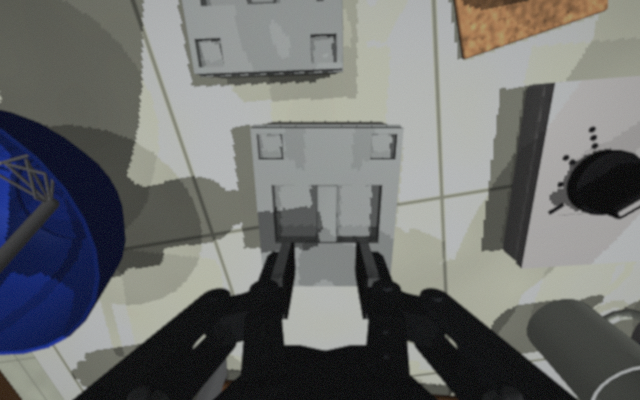

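The fingers, at about (283) and (372), straddle the rib at x=327 and line up with the wells.

```bash
python3 -m inch '[[0.02,-0.03,0.6,0.0005,0,0,0.19],[0,0,0.6,0,0,0,0.19],[0,0,0.5,0,0,0,0.19],[0,0,0.35,0,0,0,0.19],[0,0,0,0,0,0,0.19],[0,0,0,0,0,0,1],[0,0,0,0,0,0,1],[0,0,0,0,0,0,1]]' 
python3 - <<'E'
from h import *
goto(.5853,-.3333,.056,80)
E
python3 -m inch '[[0,0,0,0,0,0,1],[0,0,0,0,0,0,1],[0,0,-0.3,0,0,0,1],[0,0,-0.6,0,0,0,1],[0,0,-0.8,0,0,0,1],[0,0,-0.8,0,0,0,1],[0,0,-0.8,0,0,0,1],[0,0,-0.4,0,0,0,1]]'
```

```text
clock: 16.45
eef_pos: [0.5853, -0.3335, 0.0562]
tool_rot: [0.766, 0.643, -0.0, 0.0]
ft_force: [-0.4, 0.1, -1.1]
grip_width: -0.0001
clk 16.45 pos [ 0.5853 -0.3335  0.0562] yaw 80.00 tiltz [ 0.e+00 -1.e-04 -1.e+00] grip -0.0001 F [-0.4  0.1 -1.1]
d units [ 0.008 -0.001  0.007] wz units 0.0 (=-0.00deg) full rv units [0. 0. 0.] shift if rotated first [ 0.008 -0.001  0.007]
clock: 17.25
eef_pos: [0.5859, -0.3338, 0.1508]
tool_rot: [0.766, 0.643, 0.0, 0.001]
ft_force: [1.1, -0.6, 0.3]
grip_width: 0.0
```

```bash
python3 - <<'E'
from h import *
im,d,c=snap('wrist','w6'); P=cloud(d,c)
print(np.round(tub(P,(.583,-.332),.09,ztop=.079),4).tolist())
goto(.5853,-.3333,.056,80)
E
```

```text
[0.5851, -0.3334, 0.079, -9.9914, 130.1809, 106.4774, 11947.0]
clk 17.30 pos [ 0.5864 -0.3341  0.1519] yaw 80.00 tiltz [ 0.0037 -0.0022 -1.    ] grip -0.0001 F [-0.4 -0.2 -0. ]
d units [ 0.03  -0.063  3.834] wz units 0.0 (=-0.00deg) full rv units [0.0013 0.0005 0.    ] shift if rotated first [ 0.024 -0.047  3.834]
```

View pics/w6.png

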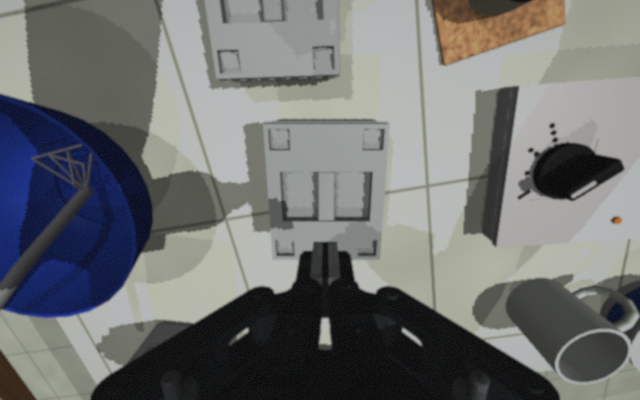

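```bash
python3 - <<'E'
from h import *
im,d,c=ld('w6'); 
print(proj((.5864,-.3341,.1519),c)); print('below',proj((.5864,-.3341,.079),c))
P=cloud(d,c)
print('finger pts',P[245:262:4,318].round(4).tolist(),P[245:262:4,334].round(4).tolist(), P[260:300:10,326].round(4).tolist())
im,d,c=ld('w3');P=cloud(d,c)
m=(abs(P[...,0]-.423)<.06)&(abs(P[...,1]+.142)<.06)&(P[...,2]>.05)&(P[...,2]<.08); q=P[m]
print('jar',q.mean(0),cv2.minEnclosingCircle((q[:,:2]*1000).astype(np.float32)))
im,d,c=ld('w5');P=cloud(d,c); print(proj((.5862,-.3342,.108),c))
im,d,c=snap('scene','s6')
cv2.imwrite('pics/s6z.png',cv2.resize(im[100:260,120:320],None,fx=3.5,fy=3.5,interpolation=cv2.INTER_CUBIC))
E
```

```text
(np.float64(324.92397591185966), np.float64(235.05412032583786))
below (np.float64(324.9607181838574), np.float64(198.91341940785597))
finger pts [[0.5749, -0.3359, 0.1858], [0.5754, -0.3359, 0.1891], [0.575, -0.3357, 0.194], [0.5755, -0.3357, 0.1971], [0.5753, -0.3356, 0.2012]] [[0.5762, -0.3273, 0.1861], [0.5773, -0.3276, 0.1883], [0.5769, -0.3277, 0.1932], [0.5765, -0.3278, 0.1977], [0.5771, -0.3279, 0.2004]] [[0.5755, -0.3316, 0.201], [0.5759, -0.3317, 0.2089], [0.5769, -0.3319, 0.2151], [0.5822, -0.3328, 0.215]]
jar [ 0.42016583 -0.14301803  0.06818354] ((422.42120361328125, -142.98977661132812), 33.0638313293457)
(np.float64(325.22919246780543), np.float64(233.512666020959))
```

View pics/s6z.png

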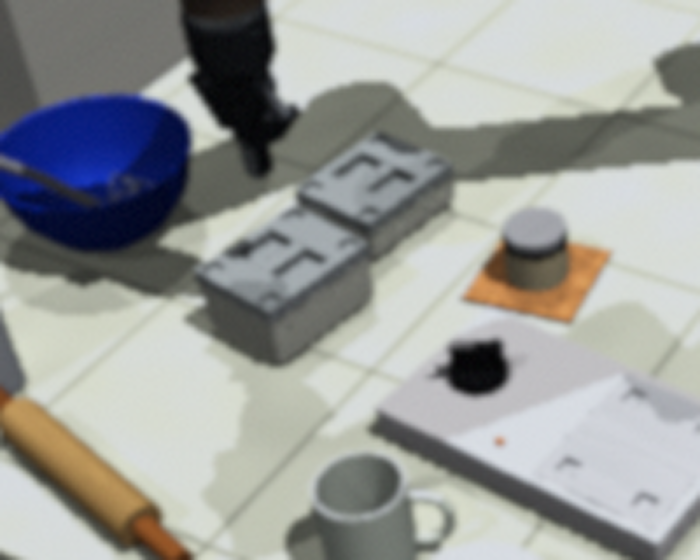

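```bash
python3 - <<'E'
from h import *
for f,e in (('w1',(.5249,-.0317,.2051)),('w2',(.4177,-.141,.0967)),('w3',(.424,-.1424,.1668)),('w5',(.5862,-.3342,.108)),('w6',(.5864,-.3341,.1519))):
    im,d,c=ld(f);P=cloud(d,c); C=-np.array(c['R']).T@np.array(c['t'])
    near=(d>0)&(d<.32)&(np.arange(400)[:,None]>235)&(np.arange(400)[:,None]<300)
    m=near&(P[...,2]>e[2]-.02)&(np.hypot(P[...,0]-e[0],P[...,1]-e[1])<.08)
    q=P[m]-np.array(e); k=q[:,2].argsort()[:400]
    print(f,'cam rel',(C-np.array(e)).round(4),'lowest',np.percentile(q[:,2],[0,1,5,20]).round(4), q[k].mean(0).round(4),d[m].min())
o=bot.get_obs();print(o['joint_pos'],o['eef_pos'],o['grip_width'])
E
```

```text
w1 cam rel [0.0853 0.0002 0.1691] lowest [0.0398 0.041  0.0439 0.0501] [0.0036 0.0005 0.0441] 0.10687168
w2 cam rel [-0.0827 -0.0008  0.1689] lowest [0.023  0.0345 0.035  0.0355] [ 0.0076 -0.0027  0.0345] 0.105233885
w3 cam rel [-0.0843 -0.0005  0.1684] lowest [0.0386 0.0402 0.0431 0.0491] [-0.003   0.0004  0.0432] 0.10724911
w5 cam rel [-0.0826  0.0142  0.1692] lowest [0.0281 0.0318 0.0361 0.0466] [-0.0052  0.0009  0.0351] 0.10513888
w6 cam rel [-0.0831  0.0146  0.1681] lowest [0.0287 0.0315 0.0359 0.0478] [-0.009   0.0013  0.0354] 0.10626317
[-5.17889835e-01  6.19758624e-01  4.42577986e-01  1.39070705e+00
 -7.55307887e-05 -3.43361320e-01] [ 0.58600621 -0.33391346  0.15024577] 0.00016529895009646136
```

```bash
python3 - <<'E'
from h import *
im,d,c=ld('w6')
for z in (.152,.16,.17,.18,.186,.19): print(z,proj((.5754,-.332,z),c))
g=im[225:330,270:380]; cv2.imwrite('pics/w6z.png',cv2.resize(g,None,fx=6,fy=6,interpolation=cv2.INTER_CUBIC))
for v in range(228,256,2): print(v,im[v,318],im[v,326],d[v,318].round(3),d[v,326].round(3))
E
```

```text
0.152 (np.float64(325.19235346449403), np.float64(219.66136437761912))
0.16 (np.float64(325.1980604055083), np.float64(224.77956926318555))
0.17 (np.float64(325.2059265209851), np.float64(231.83420511170158))
0.18 (np.float64(325.2147442992744), np.float64(239.74232888720897))
0.186 (np.float64(325.2205663141585), np.float64(244.96373645909426))
0.19 (np.float64(325.224697561884), np.float64(248.66879881027558))
228 [154 155 151] [156 157 153] 0.265 0.266
230 [155 155 153] [154 155 153] 0.266 0.265
232 [156 157 153] [155 154 151] 0.267 0.267
234 [153 154 151] [154 157 152] 0.267 0.268
236 [154 154 150] [155 157 152] 0.268 0.267
238 [155 156 151] [155 157 154] 0.269 0.269
240 [148 150 147] [143 144 141] 0.269 0.269
242 [86 85 83] [71 71 69] 0.154 0.155
244 [57 57 56] [21 18 19] 0.152 0.152
246 [58 58 57] [21 18 20] 0.149 0.15
248 [60 60 59] [20 25 20] 0.147 0.149
250 [60 59 59] [18 17 16] 0.147 0.145
252 [62 61 60] [12 12 11] 0.144 0.143
254 [58 58 56] [18 17 17] 0.142 0.142
```

View pics/w6z.png

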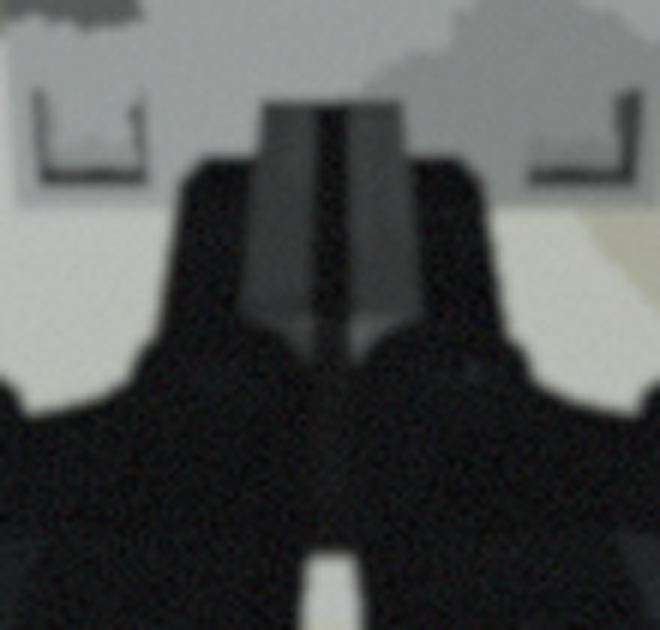

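The jaws closed empty. The wrist camera shows the real fingertips about 31 mm above the reported TCP, so I need to go deeper. I'll reopen and descend step by step while watching the force.

```bash
python3 -m inch '[[0,0,0,0,0,0,0.19],[0.02,-0.04,0.5,0.0008,0,0,0.19],[0,0,0.8,0,0,0,0.19],[0,0,0.8,0,0,0,0.19],[0,0,0.8,0,0,0,0.19],[0,0,0.6,0,0,0,0.19],[0,0,0.2,0,0,0,0.19],[0,0,0,0,0,0,0.19]]' 
python3 - <<'E'
from h import *
im,d,c=snap('wrist','w7'); P=cloud(d,c)
goto(.5853,-.3333,.026,80)
E
```

```text
clock: 18.15
eef_pos: [0.582, -0.3316, 0.0526]
tool_rot: [0.766, 0.643, -0.002, -0.004]
ft_force: [0.3, 0.3, 0.5]
grip_width: 0.0344
clk 18.20 pos [ 0.583  -0.3321  0.0541] yaw 80.01 tiltz [-0.0057  0.0022 -1.    ] grip 0.0346 F [ 0.1 -0.1  0.2]
d units [-0.034  0.107  1.122] wz units 0.0 (=-0.01deg) full rv units [-0.0019 -0.0004  0.    ] shift if rotated first [-0.033  0.1    1.123]
```

View pics/w7.png

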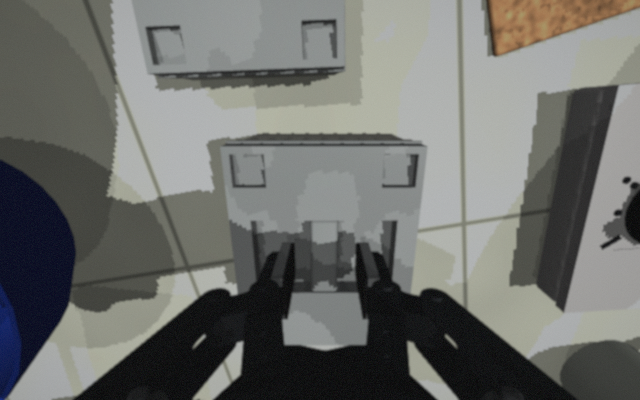

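The fingers are still just above the lid here, over the wells at (280,270) and (365,270). Going further down.

```bash
python3 -m inch '[[0,0.08,0.3,-0.001,0,0,0.19],[0,0,0.3,0,0,0,0.19],[0,0,0.25,0,0,0,0.19],[0,0,0.15,0,0,0,0.19],[0,0,0,0,0,0,0.19],[0,0,0,0,0,0,0.19],[0,0,0,0,0,0,0.19],[0,0,0,0,0,0,0.19]]' 
python3 -m inch '[[0,0,0,0,0,0,1],[0,0,0,0,0,0,1],[0,0,0,0,0,0,1],[0,0,0,0,0,0,1],[0,0,0,0,0,0,1],[0,0,0,0,0,0,1],[0,0,0,0,0,0,1],[0,0,0,0,0,0,1]]' 
python3 - <<'E'
from h import *
im,d,c=snap('wrist','w8'); P=cloud(d,c)
goto(.5853,-.3333,.026,80)
E
```

```text
clock: 19.0
eef_pos: [0.5858, -0.3329, 0.0307]
tool_rot: [0.766, 0.643, 0.0, -0.0]
ft_force: [-0.7, 0.5, 1.0]
grip_width: 0.0346
clock: 19.8
eef_pos: [0.5859, -0.3329, 0.0307]
tool_rot: [0.766, 0.643, 0.0, -0.0]
ft_force: [-0.3, -0.1, 5.1]
grip_width: 0.0147
clk 19.85 pos [ 0.5858 -0.333   0.0307] yaw 80.00 tiltz [ 0.e+00  1.e-04 -1.e+00] grip 0.0148 F [-0.1  0.   4.8]
d units [-0.016 -0.019  0.189] wz units 0.0 (=-0.00deg) full rv units [ 0. -0.  0.] shift if rotated first [-0.016 -0.019  0.189]
```

View pics/w8.png

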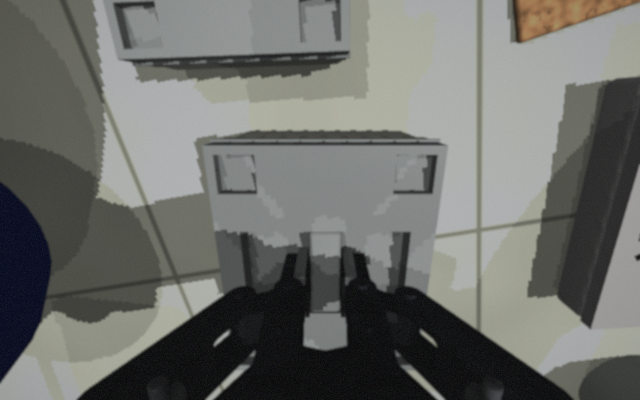

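The rib is gripped (14.8 mm). Lifting, checking, then carrying.

```bash
python3 -m inch '[[0,0,-0.2,0,0,0,1],[0,0,-0.5,0,0,0,1],[0,0,-0.8,0,0,0,1],[0,0,-0.9,0,0,0,1],[0,0,-0.9,0,0,0,1],[0,0,-0.9,0,0,0,1],[0,0,-0.6,0,0,0,1],[0,0,0,0,0,-0.0239,1]]' 
python3 - <<'E'
from h import *
goto(.6289,.087,.15,84.3)
E
```

```text
clock: 20.65
eef_pos: [0.5869, -0.3335, 0.1537]
tool_rot: [0.741, 0.672, 0.001, 0.002]
ft_force: [0.7, -0.9, -2.8]
grip_width: 0.015
clk 20.65 pos [ 0.5869 -0.3335  0.1537] yaw 84.42 tiltz [ 0.0034 -0.0017 -1.    ] grip 0.0150 F [ 0.7 -0.9 -2.8]
d units [16.905  0.036  0.124] wz units 0.0006 (=-0.12deg) full rv units [0.0011 0.0004 0.0006] shift if rotated first [1.6905e+01 2.0000e-03 1.4700e-01]
```

```bash
python3 -m inch '[[0.3,0,0,0,0,0,1],[0.5,0,0,0,0,0,1],[0.8,0,0,0,0,0,1],[0.9,0,0,0,0,0,1],[0.9,0,0,0,0,0,1],[0.9,0,0,0,0,0,1],[0.9,0,0,0,0,0,1],[0.9,0,0,0,0,0,1]]' 
python3 -m inch '[[0.9,0,0,0,0,0,1],[0.9,0,0,0,0,0,1],[0.9,0,0,0,0,0,1],[0.9,0,0,0,0,0,1],[0.9,0,0,0,0,0,1],[0.9,0,0,0,0,0,1],[0.9,0,0,0,0,0,1],[0.9,0,0,0,0,0,1]]' 
python3 -m inch '[[0.9,0,0,0,0,0,1],[0.9,0,0,0,0,0,1],[0.8,0,0,0,0,0,1],[0.6,0,0,0,0,0,1],[0.3,0,0,0,0,0,1],[0,0,0,0,0,0,1],[0,0,0,0,0,0,1],[0,0,0,0,0,0,1]]' 
python3 - <<'E'
from h import *
im,d,c=snap('wrist','w9'); P=cloud(d,c)
goto(.6289,.087,.0647,84.3)
E
```

```text
clock: 21.45
eef_pos: [0.6002, -0.178, 0.1498]
tool_rot: [0.741, 0.671, -0.0, -0.001]
ft_force: [0.2, -0.2, -3.3]
grip_width: 0.015
clock: 22.25
eef_pos: [0.6174, 0.0009, 0.1499]
tool_rot: [0.741, 0.671, -0.001, -0.001]
ft_force: [1.0, -0.4, -1.9]
grip_width: 0.0148
clock: 23.05
eef_pos: [0.6272, 0.0841, 0.1504]
tool_rot: [0.742, 0.671, -0.0, -0.0]
ft_force: [0.2, 0.5, -3.1]
grip_width: 0.015
clk 23.10 pos [0.6272 0.084  0.1505] yaw 84.22 tiltz [-9.e-04  3.e-04 -1.e+00] grip 0.0148 F [-0.2 -0.7 -2.9]
d units [0.126 0.057 3.43 ] wz units -0.0005 (=0.08deg) full rv units [-0.0003 -0.0001 -0.0005] shift if rotated first [0.126 0.054 3.43 ]
```

View pics/w9.png

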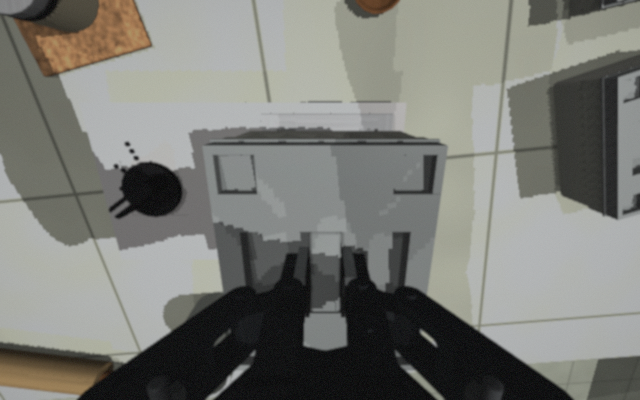

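```bash
python3 -m inch '[[0.126,0.054,0.4,0,0,0,1],[0,0,0.7,0,0,0,1],[0,0,0.8,0,0,0,1],[0,0,0.6,0,0,0,1],[0,0,0.4,0,0,0,1],[0,0,0.1,0,0,0,1],[0,0,0,0,0,0,1],[0,0,0,0,0,0,1]]' 
python3 - <<'E'
from h import *
goto(.6289,.087,.0647,84.3)
E
```

```text
clock: 23.9
eef_pos: [0.6297, 0.0881, 0.0764]
tool_rot: [0.741, 0.671, 0.001, 0.0]
ft_force: [-0.1, 0.4, -3.2]
grip_width: 0.0147
clk 23.90 pos [0.6297 0.0881 0.0764] yaw 84.30 tiltz [ 1.e-03  8.e-04 -1.e+00] grip 0.0147 F [-0.1  0.4 -3.2]
d units [-0.049 -0.028  0.466] wz units -0.0 (=0.00deg) full rv units [ 0.0003 -0.0003 -0.    ] shift if rotated first [-0.048 -0.027  0.466]
```

```bash
python3 -m inch '[[-0.048,-0.027,0.12,0,0,0,1],[0,0,0.1,0,0,0,1],[0,0,0.1,0,0,0,1],[0,0,0.1,0,0,0,1],[0,0,0.05,0,0,0,1],[0,0,0,0,0,0,1],[0,0,0,0,0,0,1],[0,0,0,0,0,0,1]]' 
python3 - <<'E'
from h import *
goto(.6289,.087,.0647,84.3)
E
```

```text
clock: 24.7
eef_pos: [0.6282, 0.087, 0.0647]
tool_rot: [0.741, 0.671, 0.0, -0.0]
ft_force: [-2.9, 0.0, 4.9]
grip_width: 0.0149
clk 24.70 pos [0.6282 0.087  0.0647] yaw 84.31 tiltz [-0.e+00  7.e-04 -1.e+00] grip 0.0149 F [-2.9  0.   4.9]
d units [ 0.001  0.029 -0.   ] wz units 0.0001 (=-0.01deg) full rv units [-0.     -0.0002  0.0001] shift if rotated first [ 0.001  0.029 -0.   ]
```

Seated height reached with a small contact force. Releasing and rising.

```bash
python3 -m inch '[[0,0,0,0,0,0,0.19],[0,0,0,0,0,0,0.19],[0,0,0,0,0,0,0.19],[0,0,-0.4,0,0,0,0.19],[0,0,-0.8,0,0,0,0.19],[0,0,-0.9,0,0,0,0.19],[0,0,-0.9,0,0,0,0.19],[0,0,-0.9,0,0,0,0.19]]' 
python3 -m inch '[[0,0,-0.8,0,0,0,0.19],[0,0,-0.4,0,0,0,0.19],[0,0,0,0,0,0,0.19],[0,0,0,0,0,0,0.19],[0,0,0,0,0,0,0.19],[0,0,0,0,0,0,0.19],[0,0,0,0,0,0,0.19],[0,0,0,0,0,0,0.19]]' 
python3 - <<'E'
from h import *
im,d,c=snap('wrist','w10'); P=cloud(d,c)
print('C',np.round(tub(P,(.6289,.087),.09,ztop=.112),4).tolist())
im,d,c=snap('top','t10'); P=cloud(d,c)
for n,p,z in (('C',(.629,.087),.112),('A',(.593,.364),.079),('B',(.421,.376),.059),('D',(.411,-.345),.059)):
    print(n,np.round(tub(P,p,.1,ztop=z),4).tolist())
goto(.5927,.3643,.16,90+12.8)
E
```

```text
clock: 25.5
eef_pos: [0.6284, 0.0869, 0.1628]
tool_rot: [0.741, 0.671, 0.0, -0.0]
ft_force: [0.5, 0.0, -0.2]
grip_width: 0.0348
clock: 26.3
eef_pos: [0.628, 0.0869, 0.1906]
tool_rot: [0.741, 0.671, -0.001, -0.001]
ft_force: [0.2, -0.4, -0.8]
grip_width: 0.0348
C [0.6276, 0.0864, 0.112, -5.6327, 130.0397, 106.3951, 11684.0]Traceback (most recent call last):
  File "<stdin>", line 6, in <module>
  File "h.py", line 22, in tub
    n,l,s,ce=cv2.connectedComponentsWithStats(m2.astype(np.uint8)); k=1+np.argmax(s[1:,4]); q=P[l==k]
                                                                        ~~~~~~~~~^^^^^^^^^
    return _wrapfunc(a, 'argmax', axis=axis, out=out, **kwds)
    return bound(*args, **kwds)
ValueError: attempt to get argmax of an empty sequence
```

View pics/w10.png

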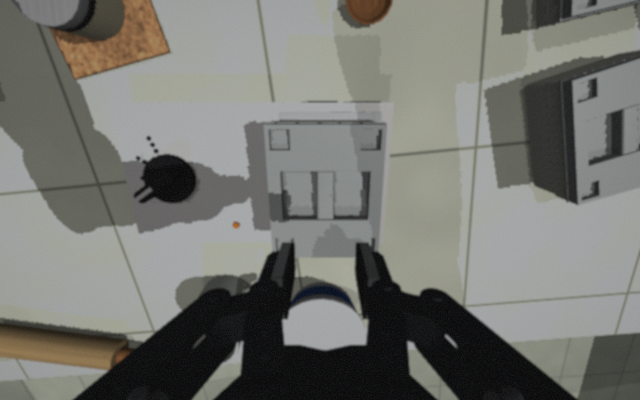

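```bash
python3 -m inch '[[0,0,0,0,0,-0.0343,0.19],[0,0,0,0,0,-0.0343,0.19],[0,0,0,0,0,-0.0343,0.19],[0.5,0.05,0,0,0,0,0.19],[0.9,0.09,0,0,0,0,0.19],[0.9,0.09,0,0,0,0,0.19],[0.9,0.09,0,0,0,0,0.19],[0.9,0.09,0,0,0,0,0.19]]' 
python3 -m inch '[[0.9,0.09,0,0,0,0,0.19],[0.9,0.09,0,0,0,0,0.19],[0.9,0.09,0,0,0,0,0.19],[0.9,0.09,0,0,0,0,0.19],[0.9,0.09,0,0,0,0,0.19],[0.9,0.09,0,0,0,0,0.19],[0.8,0.08,0,0,0,0,0.19],[0.4,0.04,0,0,0,0,0.19]]' 
python3 -m inch '[[0,0,0,0,0,0,0.19],[0,0,0,0,0,0,0.19],[0,0,0,0,0,0,0.19],[0,0,0.4,0,0,0,0.19],[0,0,0,0,0,0,0.19],[0,0,0,0,0,0,0.19],[0,0,0,0,0,0,0.19],[0,0,0,0,0,0,0.19]]' 
python3 - <<'E'
from h import *
im,d,c=ld('w10'); P=cloud(d,c); m=(abs(P[...,0]-.628)<.065)&(abs(P[...,1]-.087)<.05)&(abs(P[...,2]-.112)<.006); q=P[m]; print('plane',np.linalg.lstsq(np.c_[q[:,:2]-[.628,.087],np.ones(len(q))],q[:,2],rcond=None)[0].round(4))
im,d,c=snap('wrist','w11'); P=cloud(d,c)
t=tub(P,(.5927,.3643),.09,ztop=.079); print('A',np.round(t,4).tolist())
goto(t[0],t[1],.031,90+t[3])
E
```

```text
clock: 27.2
eef_pos: [0.615, 0.1909, 0.1913]
tool_rot: [0.625, 0.781, 0.0, -0.001]
ft_force: [0.8, -0.1, 0.9]
grip_width: 0.0345
clock: 28.0
eef_pos: [0.5938, 0.3564, 0.1911]
tool_rot: [0.623, 0.782, 0.0, -0.001]
ft_force: [0.3, -0.2, -1.0]
grip_width: 0.0348
clock: 28.8
eef_pos: [0.5951, 0.3536, 0.1816]
tool_rot: [0.624, 0.782, 0.0, -0.0]
ft_force: [-0.1, 0.4, -0.4]
grip_width: 0.0344
plane [ 0.0054 -0.0009  0.1123]
A [0.6004, 0.3914, 0.079, 12.9731, 129.9326, 106.3959, 9192.0]
clk 28.85 pos [0.595  0.3537 0.1816] yaw 102.82 tiltz [-3.e-04  8.e-04 -1.e+00] grip 0.0347 F [-0.4 -1.  -0.1]
d units [1.419 0.545 6.027] wz units -0.0009 (=0.15deg) full rv units [-0.     -0.0003 -0.0009] shift if rotated first [1.422 0.548 6.026]
```

View pics/w11.png

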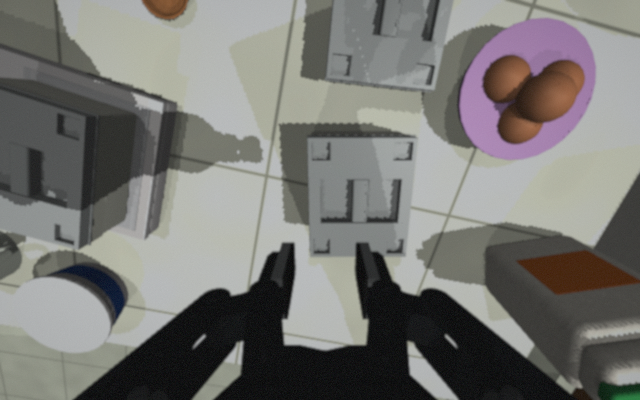

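Tub A has been knocked about 28 mm aside, to (0.600, 0.391); in the wrist view it is at (360,195). Using the new pose.

```bash
python3 -m inch '[[0.7,0.27,0,0,0,-0.001,0.19],[0.72,0.278,0,0,0,0,0.19],[0,0,0.7,0,0,0,0.19],[0,0,0.9,0,0,0,0.19],[0,0,0.9,0,0,0,0.19],[0,0,0.9,0,0,0,0.19],[0,0,0.5,0,0,0,0.19],[0,0,0,0,0,0,0.19]]' 
python3 -m inch '[[0,0,0,0,0,0,0.19],[0,0,0,0,0,0,0.19],[0,0,0.3,0,0,0,0.19],[0,0,0,0,0,0,0.19],[0,0,0,0,0,0,0.19],[0,0,0,0,0,0,0.19],[0,0,0,0,0,0,0.19],[0,0,0,0,0,0,0.19]]' 
python3 - <<'E'
from h import *
im,d,c=snap('wrist','w12'); P=cloud(d,c)
t=tub(P,(.6004,.3914),.09,ztop=.079); print('A',np.round(t,4).tolist())
goto(.6004,.3914,.031,102.97)
E
```

```text
clock: 29.65
eef_pos: [0.5988, 0.3905, 0.0813]
tool_rot: [0.622, 0.783, -0.002, -0.001]
ft_force: [-0.5, -1.5, -0.7]
grip_width: 0.0347
clock: 30.45
eef_pos: [0.6003, 0.3915, 0.0765]
tool_rot: [0.622, 0.783, 0.0, -0.0]
ft_force: [-1.2, -0.4, 0.7]
grip_width: 0.0346
A [0.6009, 0.3914, 0.079, 12.9018, 130.9381, 106.6329, 19503.0]
clk 30.50 pos [0.6003 0.3915 0.0765] yaw 103.01 tiltz [-5.e-04  7.e-04 -1.e+00] grip 0.0346 F [0.4 0.4 0. ]
d units [-0.005  0.004  1.82 ] wz units 0.0002 (=-0.04deg) full rv units [-0.0001 -0.0002  0.0002] shift if rotated first [-0.004  0.004  1.82 ]
```

View pics/w12.png

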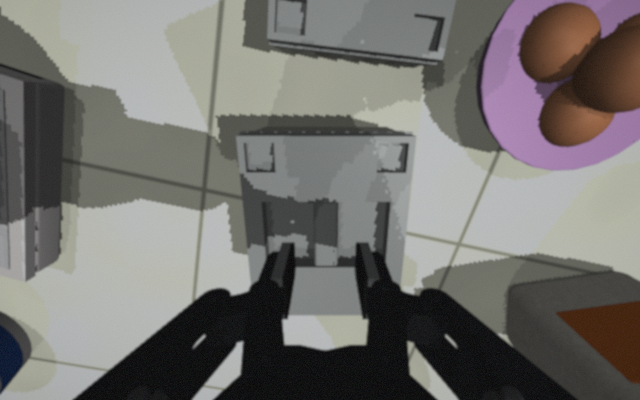

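Aligned over the rib (326). Descend, close, lift.

```bash
python3 -m inch '[[0,0,0.4,0,0,0,0.19],[0,0,0.5,0,0,0,0.19],[0,0,0.5,0,0,0,0.19],[0,0,0.3,0,0,0,0.19],[0,0,0.12,0,0,0,0.19],[0,0,0,0,0,0,0.19],[0,0,0,0,0,0,0.19],[0,0,0,0,0,0,1]]' 
python3 -m inch '[[0,0,0,0,0,0,1],[0,0,0,0,0,0,1],[0,0,0,0,0,0,1],[0,0,0,0,0,0,1],[0,0,0,0,0,0,1],[0,0,0,0,0,0,1],[0,0,0,0,0,0,1],[0,0,0,0,0,0,1]]' 
python3 - <<'E'
from h import *
goto(.6009,.3914,.031,103)
E
```

```text
clock: 31.3
eef_pos: [0.6007, 0.3918, 0.0317]
tool_rot: [0.622, 0.783, 0.001, -0.0]
ft_force: [0.4, -0.3, -0.2]
grip_width: 0.0215
clock: 32.1
eef_pos: [0.6007, 0.3921, 0.0319]
tool_rot: [0.622, 0.783, 0.001, -0.0]
ft_force: [0.2, 2.4, 6.2]
grip_width: 0.0152
clk 32.10 pos [0.6007 0.3921 0.0319] yaw 103.02 tiltz [ 7.e-04  2.e-03 -1.e+00] grip 0.0152 F [0.2 2.4 6.2]
d units [-0.03   0.001  0.036] wz units 0.0001 (=-0.02deg) full rv units [ 0.0004 -0.0006  0.0001] shift if rotated first [-0.03   0.001  0.036]
```

```bash
python3 -m inch '[[0,0,-0.2,0,0,0,1],[0,0,-0.5,0,0,0,1],[0,0,-0.8,0,0,0,1],[0,0,-0.9,0,0,0,1],[0,0,-0.9,0,0,0,1],[0,0,-0.9,0,0,0,1],[0,0,-0.9,0,0,0,1],[0,0,-0.7,0,0,0,1]]' 
python3 -m inch '[[0,0,-0.4,0,0,0,1],[0,0,0,0,0,0.0259,1],[0,0,0,0,0,0.0259,1],[0,0,0,0,0,0.0259,1],[0,0,0,0,0,0.0259,1],[0,0,0,0,0,0,1],[0,0,0,0,0,0,1],[0,0,0,0,0,0,1]]' 
python3 - <<'E'
from h import *
goto(.6278,.0866,.19,84.35)
E
```

```text
clock: 32.9
eef_pos: [0.6002, 0.3907, 0.1772]
tool_rot: [0.623, 0.783, -0.0, -0.0]
ft_force: [1.7, 0.6, -4.0]
grip_width: 0.0148
clock: 33.7
eef_pos: [0.6001, 0.3911, 0.1854]
tool_rot: [0.741, 0.672, -0.001, -0.0]
ft_force: [-0.7, 0.8, -3.2]
grip_width: 0.0149
clk 33.70 pos [0.6001 0.3911 0.1854] yaw 84.42 tiltz [-1.6e-03 -1.0e-04 -1.0e+00] grip 0.0149 F [-0.7  0.8 -3.2]
d units [-12.016   2.286  -0.184] wz units 0.0004 (=-0.07deg) full rv units [-0.0005  0.0001  0.0004] shift if rotated first [-12.013   2.301  -0.183]
```

```bash
python3 -m inch '[[-0.3,0.06,-0.1,0,0,0,1],[-0.5,0.1,-0.1,0,0,0,1],[-0.8,0.16,0,0,0,0,1],[-0.8,0.16,0,0,0,0,1],[-0.8,0.16,0,0,0,0,1],[-0.8,0.16,0,0,0,0,1],[-0.8,0.16,0,0,0,0,1],[-0.8,0.16,0,0,0,0,1]]' 
python3 -m inch '[[-0.8,0.16,0,0,0,0,1],[-0.8,0.16,0,0,0,0,1],[-0.8,0.16,0,0,0,0,1],[-0.8,0.16,0,0,0,0,1],[-0.8,0.16,0,0,0,0,1],[-0.8,0.16,0,0,0,0,1],[-0.8,0.16,0,0,0,0,1],[-0.5,0.08,0,0,0,0,1]]' 
python3 -m inch '[[-0.2,0,0,0,0,0,1],[0,0,0,0,0,0,1],[0,0,0,0,0,0,1],[0,0,0,0,0,0,1],[0,0,0,0,0,0,1],[0,0,0,0,0,0,1],[0,0,0,0,0,0,1],[0,0,0,0,0,0,1]]' 
python3 - <<'E'
from h import *
im,d,c=snap('wrist','w13'); P=cloud(d,c)
goto(.6278,.0866,.138,84.35)
E
```

```text
clock: 34.5
eef_pos: [0.6146, 0.2473, 0.1913]
tool_rot: [0.741, 0.671, 0.0, -0.0]
ft_force: [0.1, -0.8, -3.7]
grip_width: 0.0142
clock: 35.3
eef_pos: [0.6293, 0.0922, 0.1909]
tool_rot: [0.742, 0.671, -0.0, -0.0]
ft_force: [-0.5, -0.2, -3.1]
grip_width: 0.0147
clock: 36.1
eef_pos: [0.6288, 0.0898, 0.1907]
tool_rot: [0.741, 0.672, -0.0, -0.0]
ft_force: [-0.2, -0.5, -3.1]
grip_width: 0.0145
clk 36.15 pos [0.6288 0.0897 0.1907] yaw 84.37 tiltz [-7.e-04  5.e-04 -1.e+00] grip 0.0146 F [ 0.4 -0.9 -3.3]
d units [-0.128 -0.025  2.107] wz units 0.0001 (=-0.02deg) full rv units [-0.0003 -0.0001  0.0001] shift if rotated first [-0.127 -0.027  2.107]
```

View pics/w13.png

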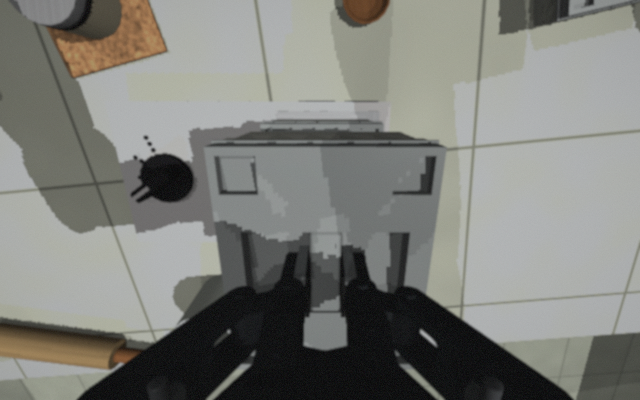

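```bash
python3 -m inch '[[-0.127,-0.027,0.3,0,0,0,1],[0,0,0.5,0,0,0,1],[0,0,0.5,0,0,0,1],[0,0,0.3,0,0,0,1],[0,0,0.15,0,0,0,1],[0,0,0,0,0,0,1],[0,0,0,0,0,0,1],[0,0,0,0,0,0,1]]' 
python3 - <<'E'
from h import *
goto(.6278,.0866,.138,84.35)
E
```

```text
clock: 36.95
eef_pos: [0.6283, 0.0866, 0.1477]
tool_rot: [0.741, 0.671, 0.0, -0.0]
ft_force: [0.3, 0.5, -2.4]
grip_width: 0.0146
clk 36.95 pos [0.6283 0.0866 0.1477] yaw 84.36 tiltz [ 7.e-04  7.e-04 -1.e+00] grip 0.0146 F [ 0.3  0.5 -2.4]
d units [-0.002 -0.02   0.386] wz units 0.0001 (=-0.01deg) full rv units [ 0.0002 -0.0003  0.0001] shift if rotated first [-0.002 -0.02   0.386]
```

```bash
python3 -m inch '[[0,-0.02,0.1,0,0,0,1],[0,0,0.1,0,0,0,1],[0,0,0.1,0,0,0,1],[0,0,0.09,0,0,0,1],[0,0,0,0,0,0,1],[0,0,0,0,0,0,1],[0,0,0,0,0,0,1],[0,0,0,0,0,0,1]]' 
python3 - <<'E'
from h import *
goto(.6278,.0866,.138,84.35)
E
```

```text
clock: 37.75
eef_pos: [0.6272, 0.0866, 0.1378]
tool_rot: [0.741, 0.671, 0.0, -0.0]
ft_force: [-4.1, -0.5, 4.4]
grip_width: 0.0148
clk 37.75 pos [0.6272 0.0866 0.1378] yaw 84.36 tiltz [-4.e-04  6.e-04 -1.e+00] grip 0.0148 F [-4.1 -0.5  4.4]
d units [ 0.003  0.024 -0.006] wz units 0.0001 (=-0.01deg) full rv units [-0.0001 -0.0002  0.0001] shift if rotated first [ 0.003  0.024 -0.006]
```

```bash
python3 -m inch '[[0,0,0,0,0,0,0.19],[0,0,0,0,0,0,0.19],[0,0,0,0,0,0,0.19],[0,0,-0.4,0,0,0,0.19],[0,0,-0.8,0,0,0,0.19],[0,0,-0.9,0,0,0,0.19],[0,0,-0.9,0,0,0,0.19],[0,0,-0.9,0,0,0,0.19]]' 
python3 -m inch '[[0,0,-0.8,0,0,0,0.19],[0,0,-0.4,0,0,0,0.19],[0,0,0,0,0,0,0.19],[0,0,0,0,0,0,0.19],[0,0,0,0,0,0,0.19],[0,0,0,0,0,0,0.19],[0,0,0,0,0,0,0.19],[0,0,0,0,0,0,0.19]]' 
python3 - <<'E'
from h import *
im,d,c=snap('wrist','w14'); P=cloud(d,c)
print('pile',np.round(tub(P,(.6278,.0866),.09,ztop=.184),4).tolist())
m=(abs(P[...,0]-.628)<.065)&(abs(P[...,1]-.087)<.05)&(abs(P[...,2]-.184)<.006); q=P[m]; print('plane',np.linalg.lstsq(np.c_[q[:,:2]-[.628,.087],np.ones(len(q))],q[:,2],rcond=None)[0].round(4))
im,d,c=snap('top','t14'); P=cloud(d,c)
print('B',np.round(tub(P,(.421,.376),.1,ztop=.059),4).tolist())
goto(.4205,.3755,.18,97.3)
E
```

```text
clock: 38.55
eef_pos: [0.6275, 0.0866, 0.2364]
tool_rot: [0.741, 0.671, 0.0, -0.0]
ft_force: [-0.2, -0.4, -1.0]
grip_width: 0.0345
clock: 39.35
eef_pos: [0.6272, 0.0865, 0.2642]
tool_rot: [0.741, 0.671, -0.0, -0.001]
ft_force: [0.3, 0.3, 0.3]
grip_width: 0.0344
pile [0.6276, 0.086, 0.184, -5.6482, 130.8283, 106.2035, 11512.0]
plane [ 0.0048 -0.0002  0.1843]
B [0.4206, 0.3766, 0.059, 6.923, 130.5056, 108.22, 1432.0]
clk 39.45 pos [0.6273 0.0865 0.2645] yaw 84.36 tiltz [-1.1e-03  5.0e-04 -1.0e+00] grip 0.0350 F [ 0.6 -0.4  0.4]
d units [10.691 -9.365  3.394] wz units -0.0719 (=12.94deg) full rv units [-0.0003 -0.0002 -0.0719] shift if rotated first [12.518 -6.736  3.379]
```

View pics/w14.png

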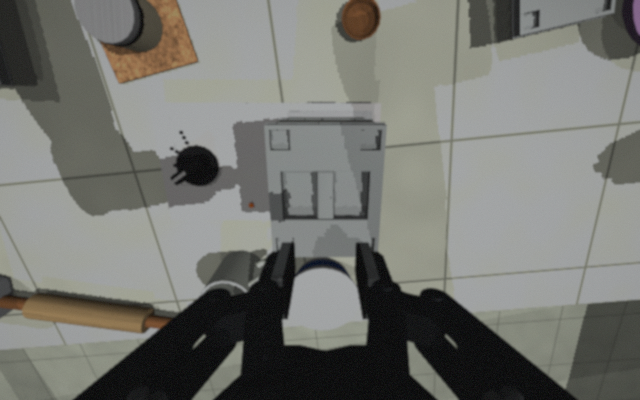

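View pics/t14.png

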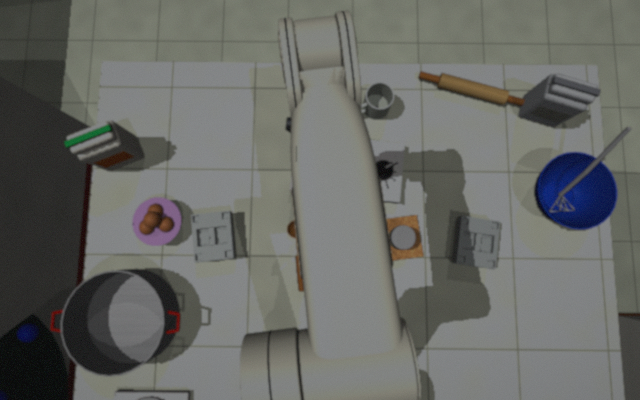

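The pile now has two deep tubs, level and centred at (0.6276, 0.086). Next is shallow tub B, at top-view pixel (213,236).

```bash
python3 -m inch '[[0,0,0,0,0,-0.036,0.19],[0,0,0,0,0,-0.036,0.19],[0.4,-0.2,0,0,0,0,0.19],[0.8,-0.43,0,0,0,0,0.19],[0.9,-0.48,0,0,0,0,0.19],[0.9,-0.48,0,0,0,0,0.19],[0.9,-0.48,0,0,0,0,0.19],[0.9,-0.48,0,0,0,0,0.19]]' 
python3 -m inch '[[0.9,-0.48,0.4,0,0,0,0.19],[0.9,-0.48,0.5,0,0,0,0.19],[0.9,-0.48,0.5,0,0,0,0.19],[0.9,-0.48,0.5,0,0,0,0.19],[0.9,-0.48,0.5,0,0,0,0.19],[0.9,-0.48,0.5,0,0,0,0.19],[0.9,-0.48,0.5,0,0,0,0.19],[0.8,-0.43,0.4,0,0,0,0.19]]' 
python3 -m inch '[[0.5,-0.3,0.3,0,0,0,0.19],[0,0,0,0,0,0,0.19],[0,0,0,0,0,0,0.19],[0,0,0,0,0,0,0.19],[0,0,0,0,0,0,0.19],[0,0,0,0,0,0,0.19],[0,0,0,0,0,0,0.19],[0,0,0,0,0,0,0.19]]' 
python3 - <<'E'
from h import *
im,d,c=snap('wrist','w15'); P=cloud(d,c)
t=tub(P,(.4206,.376),.09,ztop=.059); print('B',np.round(t,4).tolist())
goto(t[0],t[1],.0117,90+t[3])
E
```

```text
clock: 40.25
eef_pos: [0.5476, 0.1987, 0.265]
tool_rot: [0.661, 0.75, 0.0, -0.001]
ft_force: [0.5, 0.2, 0.3]
grip_width: 0.0346
clock: 41.05
eef_pos: [0.4304, 0.3626, 0.1694]
tool_rot: [0.661, 0.75, -0.0, -0.001]
ft_force: [-0.9, 0.0, -1.4]
grip_width: 0.0345
clock: 41.85
eef_pos: [0.4234, 0.3726, 0.1626]
tool_rot: [0.661, 0.751, 0.0, -0.0]
ft_force: [-0.6, -0.8, 1.3]
grip_width: 0.0348
B [0.4219, 0.3754, 0.059, 6.9809, 130.8139, 106.1677, 10145.0]
clk 41.90 pos [0.4233 0.3727 0.1626] yaw 97.29 tiltz [-7.e-04  6.e-04 -1.e+00] grip 0.0349 F [-0.1  0.   0. ]
d units [ 0.111 -0.039  6.034] wz units 0.0017 (=-0.31deg) full rv units [-0.0002 -0.0002  0.0017] shift if rotated first [ 0.115 -0.044  6.034]
```

View pics/w15.png

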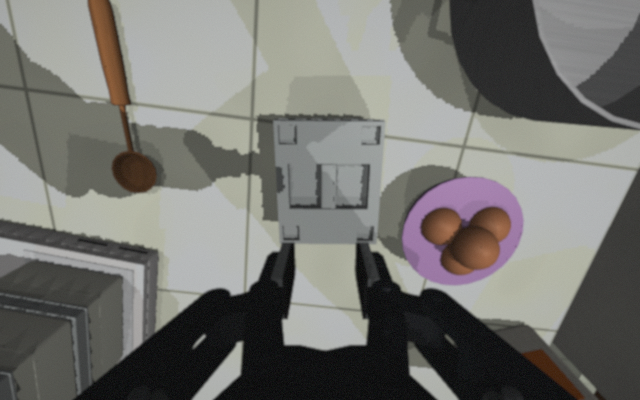

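B is at (328,180) in view and the bowl at (462,230), to its right with a gap. Descending partway.

```bash
python3 -m inch '[[0.115,-0.044,0,0,0,0.0017,0.19],[0,0,0.5,0,0,0,0.19],[0,0,0.9,0,0,0,0.19],[0,0,0.9,0,0,0,0.19],[0,0,0.9,0,0,0,0.19],[0,0,0.6,0,0,0,0.19],[0,0,0.3,0,0,0,0.19],[0,0,0,0,0,0,0.19]]' 
python3 -m inch '[[0,0,0,0,0,0,0.19],[0,0,0,0,0,0,0.19],[0,0,0,0,0,0,0.19],[0,0,0,0,0,0,0.19],[0,0,0,0,0,0,0.19],[0,0,0,0,0,0,0.19],[0,0,0,0,0,0,0.19],[0,0,0,0,0,0,0.19]]' 
python3 - <<'E'
from h import *
im,d,c=snap('wrist','w16'); P=cloud(d,c)
t=tub(P,(.4206,.376),.09,ztop=.059); print('B',np.round(t,4).tolist())
goto(.4219,.3754,.0117,97)
E
```

```text
clock: 42.7
eef_pos: [0.4205, 0.3748, 0.0582]
tool_rot: [0.662, 0.749, -0.002, -0.001]
ft_force: [-1.0, -0.9, 0.7]
grip_width: 0.0347
clock: 43.5
eef_pos: [0.4216, 0.3756, 0.06]
tool_rot: [0.663, 0.749, -0.0, -0.0]
ft_force: [-0.4, -0.2, 0.6]
grip_width: 0.0346
B [0.4217, 0.3755, 0.059, 6.9378, 130.7005, 106.6844, 18984.0]
clk 43.55 pos [0.4216 0.3756 0.0599] yaw 97.01 tiltz [-8.e-04  4.e-04 -1.e+00] grip 0.0346 F [-0.1  0.2  0.8]
d units [-0.01   0.013  1.93 ] wz units 0.0001 (=-0.01deg) full rv units [-0.0002 -0.0002  0.0001] shift if rotated first [-0.009  0.011  1.93 ]
```

View pics/w16.png

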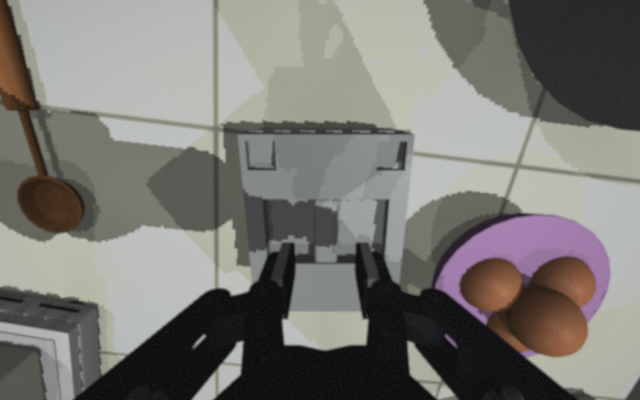

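```bash
python3 - <<'E'
from h import *
im,d,c=ld('w16'); P=cloud(d,c); e=np.array([.4216,.3756,.0599])
a=np.radians(97); X=np.array([np.cos(a),np.sin(a),0]);Y=np.array([np.sin(a),-np.cos(a),0])
q=P-e; tx=q@X; ty=q@Y; z=P[...,2]
b=(d>.15)&(tx>.055)&(tx<.2)&(abs(ty)<.09)&(z>.01)
print('bowl/egg tx min',tx[b].min(), [ (round(h,3),round(float(tx[b&(abs(z-h)<.006)].min()),3)) for h in(.02,.035,.05,.07) if (b&(abs(z-h)<.006)).any()])
g=(d>0)&(d<.16)&(tx>0)&(z>.07)
for h in (.09,.1,.11,.12,.13,.14): 
    k=g&(abs(z-h)<.005); print('grip rel z',round(h-.0599,3),tx[k].max() if k.any() else None)
b2=(d>.15)&(tx>.055)&(tx<.1)&(abs(ty)<.09)&(z>.01); print('max z for tx<.1',z[b2].max())
im,d,c=ld('t14'); P=cloud(d,c); q=P-e; tx=q@X; ty=q@Y; z=P[...,2]
b=(tx>.058)&(tx<.25)&(abs(ty)<.11)&(z>.01)
for lo in (.06,.075,.09,.105): 
    k=b&(tx>lo)&(tx<lo+.015); print(lo, z[k].max() if k.any() else None)
E
```

```text
bowl/egg tx min 0.08364710498184795 [(0.02, 0.169), (0.035, 0.086), (0.05, 0.084), (0.07, 0.111)]
grip rel z 0.03 0.13894284169853555
grip rel z 0.04 0.030271341880264323
grip rel z 0.05 0.030205082911450964
grip rel z 0.06 0.03033490047320577
grip rel z 0.07 0.046831687763319335
grip rel z 0.08 0.05147505435392866
max z for tx<.1 0.05067730199795187
0.06 None
0.075 0.051922253865209045
0.09 0.060890036434598664
0.105 0.06825311929522763
```

Clear: the bowl's rim starts 84 mm from the tool axis and the gripper extends about 55 mm. Descend and grip.

```bash
python3 -m inch '[[0,0,0.4,0,0,0,0.19],[0,0,0.5,0,0,0,0.19],[0,0,0.5,0,0,0,0.19],[0,0,0.35,0,0,0,0.19],[0,0,0.13,0,0,0,0.19],[0,0,0,0,0,0,0.19],[0,0,0,0,0,0,0.19],[0,0,0,0,0,0,1]]' 
python3 -m inch '[[0,0,0,0,0,0,1],[0,0,0,0,0,0,1],[0,0,0,0,0,0,1],[0,0,0,0,0,0,1],[0,0,0,0,0,0,1],[0,0,0,0,0,0,1],[0,0,0,0,0,0,1],[0,0,0,0,0,0,1]]' 
python3 - <<'E'
from h import *
goto(.4217,.3755,.0117,97)
E
```

```text
clock: 44.35
eef_pos: [0.4221, 0.3761, 0.0136]
tool_rot: [0.663, 0.749, 0.001, -0.0]
ft_force: [0.8, 0.3, -0.1]
grip_width: 0.0213
clock: 45.15
eef_pos: [0.4221, 0.3763, 0.0138]
tool_rot: [0.662, 0.749, 0.001, -0.0]
ft_force: [-1.0, 1.6, 6.0]
grip_width: 0.0147
clk 45.15 pos [0.4221 0.3763 0.0138] yaw 97.02 tiltz [ 5.0e-04  1.9e-03 -1.0e+00] grip 0.0147 F [-1.   1.6  6. ]
d units [-0.028 -0.019  0.086] wz units 0.0001 (=-0.02deg) full rv units [ 0.0002 -0.0006  0.0001] shift if rotated first [-0.028 -0.019  0.086]
```

```bash
python3 -m inch '[[0,0,-0.2,0,0,0,1],[0,0,-0.5,0,0,0,1],[0,0,-0.8,0,0,0,1],[0,0,-0.9,0,0,0,1],[0,0,-0.9,0,0,0,1],[0,0,-0.9,0,0,0,1],[0,0,-0.9,0,0,0,1],[0,0,-0.9,0,0,0,1]]' 
python3 -m inch '[[0,0,-0.9,0,0,0,1],[0,0,-0.9,0,0,0,1],[0,0,-0.7,0,0,0,1],[0,0,-0.4,0,0,0.0235,1],[0,0,0,0,0,0.0235,1],[0,0,0,0,0,0.0235,1],[0,0,0,0,0,0,1],[0,0,0,0,0,0,1]]' 
python3 - <<'E'
from h import *
goto(.6276,.086,.235,84.35)
E
```

```text
clock: 45.95
eef_pos: [0.421, 0.3749, 0.1637]
tool_rot: [0.663, 0.749, -0.001, -0.0]
ft_force: [0.6, 0.9, -4.3]
grip_width: 0.0146
clock: 46.75
eef_pos: [0.4214, 0.3751, 0.2352]
tool_rot: [0.741, 0.672, -0.001, -0.0]
ft_force: [-0.6, -0.1, -4.1]
grip_width: 0.0147
clk 46.75 pos [0.4214 0.3751 0.2352] yaw 84.41 tiltz [-1.7e-03 -4.0e-04 -1.0e+00] grip 0.0147 F [-0.6 -0.1 -4.1]
d units [-1.0705e+01  9.3370e+00  1.0000e-03] wz units 0.0003 (=-0.06deg) full rv units [-0.0005  0.0002  0.0003] shift if rotated first [-1.0696e+01  9.3470e+00  1.0000e-02]
```

```bash
python3 -m inch '[[-0.3,0.26,0,0,0,0,1],[-0.6,0.52,0,0,0,0,1],[-0.8,0.7,0,0,0,0,1],[-0.8,0.7,0,0,0,0,1],[-0.8,0.7,0,0,0,0,1],[-0.8,0.7,0,0,0,0,1],[-0.8,0.7,0,0,0,0,1],[-0.8,0.7,0,0,0,0,1]]' 
python3 -m inch '[[-0.8,0.7,0,0,0,0,1],[-0.8,0.7,0,0,0,0,1],[-0.8,0.7,0,0,0,0,1],[-0.8,0.7,0,0,0,0,1],[-0.8,0.7,0,0,0,0,1],[-0.7,0.6,0,0,0,0,1],[-0.3,0.26,0,0,0,0,1],[0,0,0,0,0,0,1]]' 
python3 -m inch '[[0,0,0,0,0,0,1],[0,0,0,0,0,0,1],[0,0,0,0,0,0,1],[0,0,0,0,0,0,1],[0,0,0,0,0,0,1],[0,0,0,0,0,0,1],[0,0,0,0,0,0,1],[0,0,0,0,0,0,1]]' 
python3 - <<'E'
from h import *
im,d,c=snap('wrist','w17'); P=cloud(d,c)
goto(.6276,.086,.1918,84.35)
E
```

```text
clock: 47.55
eef_pos: [0.5322, 0.2196, 0.2352]
tool_rot: [0.741, 0.671, -0.0, -0.0]
ft_force: [0.3, 0.0, -3.6]
grip_width: 0.0145
clock: 48.35
eef_pos: [0.628, 0.0846, 0.2346]
tool_rot: [0.742, 0.67, -0.0, -0.001]
ft_force: [-0.8, -0.1, -3.8]
grip_width: 0.0146
clock: 49.15
eef_pos: [0.6276, 0.0863, 0.2352]
tool_rot: [0.741, 0.671, -0.0, -0.0]
ft_force: [-0.0, -0.1, -4.1]
grip_width: 0.0142
clk 49.20 pos [0.6276 0.0863 0.2352] yaw 84.32 tiltz [-8.e-04  6.e-04 -1.e+00] grip 0.0146 F [-0.1  1.1 -3.5]
d units [-0.012  0.002  1.734] wz units -0.0001 (=0.03deg) full rv units [-0.0003 -0.0002 -0.0001] shift if rotated first [-0.011  0.     1.734]
```

View pics/w17.png

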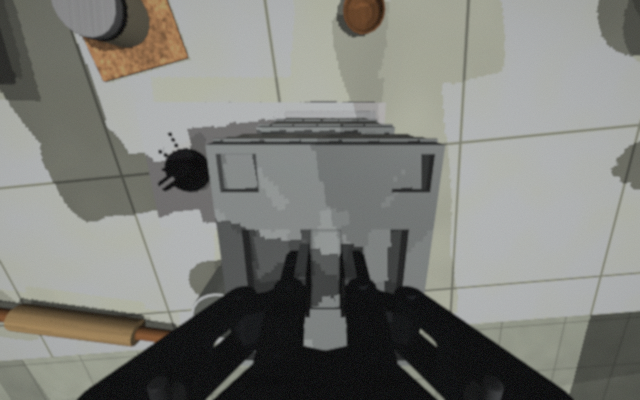

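Held squarely, as before. Lowering.

```bash
python3 -m inch '[[-0.01,0,0.3,0,0,0,1],[0,0,0.4,0,0,0,1],[0,0,0.4,0,0,0,1],[0,0,0.2,0,0,0,1],[0,0,0.05,0,0,0,1],[0,0,0,0,0,0,1],[0,0,0,0,0,0,1],[0,0,0,0,0,0,1]]' 
python3 - <<'E'
from h import *
goto(.6276,.086,.1918,84.35)
E
```

```text
clock: 50.0
eef_pos: [0.628, 0.0861, 0.2021]
tool_rot: [0.741, 0.671, 0.0, -0.0]
ft_force: [0.4, -0.3, -3.1]
grip_width: 0.0144
clk 50.00 pos [0.628  0.0861 0.2021] yaw 84.32 tiltz [ 5.e-04  7.e-04 -1.e+00] grip 0.0144 F [ 0.4 -0.3 -3.1]
d units [-0.006 -0.014  0.411] wz units -0.0002 (=0.03deg) full rv units [ 0.0001 -0.0002 -0.0002] shift if rotated first [-0.005 -0.014  0.411]
```

```bash
python3 -m inch '[[0,-0.014,0.11,0,0,0,1],[0,0,0.1,0,0,0,1],[0,0,0.1,0,0,0,1],[0,0,0.1,0,0,0,1],[0,0,0,0,0,0,1],[0,0,0,0,0,0,1],[0,0,0,0,0,0,1],[0,0,0,0,0,0,1]]' 
python3 - <<'E'
from h import *
goto(.6276,.086,.1918,84.35)
E
```

```text
clock: 50.8
eef_pos: [0.6273, 0.0861, 0.1918]
tool_rot: [0.741, 0.671, 0.0, -0.0]
ft_force: [-2.1, -1.2, 2.5]
grip_width: 0.0149
clk 50.80 pos [0.6273 0.0861 0.1918] yaw 84.32 tiltz [ 0.e+00  7.e-04 -1.e+00] grip 0.0149 F [-2.1 -1.2  2.5]
d units [-0.003  0.011  0.001] wz units -0.0001 (=0.03deg) full rv units [-0.     -0.0002 -0.0001] shift if rotated first [-0.003  0.011  0.001]
```

```bash
python3 -m inch '[[0,0,0,0,0,0,0.19],[0,0,0,0,0,0,0.19],[0,0,0,0,0,0,0.19],[0,0,-0.4,0,0,0,0.19],[0,0,-0.8,0,0,0,0.19],[0,0,-0.9,0,0,0,0.19],[0,0,-0.9,0,0,0,0.19],[0,0,-0.9,0,0,0,0.19]]' 
python3 -m inch '[[0,0,-0.8,0,0,0,0.19],[0,0,-0.4,0,0,0,0.19],[0,0,0,0,0,0,0.19],[0,0,0,0,0,0,0.19],[0,0,0,0,0,0,0.19],[0,0,0,0,0,0,0.19],[0,0,0,0,0,0,0.19],[0,0,0,0,0,0,0.19]]' 
python3 - <<'E'
from h import *
im,d,c=snap('wrist','w18'); P=cloud(d,c)
print('pile',np.round(tub(P,(.6278,.0866),.09,ztop=.236),4).tolist())
m=(abs(P[...,0]-.628)<.065)&(abs(P[...,1]-.087)<.05)&(abs(P[...,2]-.236)<.006); q=P[m]; print('plane',np.linalg.lstsq(np.c_[q[:,:2]-[.628,.087],np.ones(len(q))],q[:,2],rcond=None)[0].round(4))
im,d,c=snap('top','t18'); P=cloud(d,c)
print('D',np.round(tub(P,(.411,-.345),.1,ztop=.059),4).tolist())
goto(.411,-.345,.2,81.8)
E
```

```text
clock: 51.6
eef_pos: [0.6274, 0.0861, 0.2905]
tool_rot: [0.741, 0.671, 0.0, -0.0]
ft_force: [0.0, 0.2, 0.1]
grip_width: 0.0347
clock: 52.4
eef_pos: [0.6272, 0.086, 0.3183]
tool_rot: [0.741, 0.671, -0.0, -0.001]
ft_force: [-0.4, -0.1, 0.1]
grip_width: 0.0346
pile [0.6271, 0.0854, 0.236, -5.6487, 130.7382, 106.4047, 11418.0]
plane [ 0.0043 -0.0005  0.2362]
D [0.4106, -0.3466, 0.059, -8.215, 130.2122, 108.4172, 1477.0]
clk 52.50 pos [0.6272 0.086  0.3185] yaw 84.32 tiltz [-1.1e-03  5.0e-04 -1.0e+00] grip 0.0348 F [-0.4 -0.2  0.4]
d units [-18.013  -6.897   4.742] wz units 0.014 (=-2.52deg) full rv units [-0.0004 -0.0001  0.014 ] shift if rotated first [-18.297  -6.102   4.742]
```

Third tub seated. Now tub D.

```bash
python3 -m inch '[[0,0,0,0,0,0.014,0.19],[-0.5,-0.16,0,0,0,0,0.19],[-0.9,-0.3,0,0,0,0,0.19],[-0.9,-0.3,0,0,0,0,0.19],[-0.9,-0.3,0,0,0,0,0.19],[-0.9,-0.3,0,0,0,0,0.19],[-0.9,-0.3,0,0,0,0,0.19],[-0.9,-0.3,0,0,0,0,0.19]]' 
python3 -m inch '[[-0.9,-0.3,0.5,0,0,0,0.19],[-0.9,-0.3,0.5,0,0,0,0.19],[-0.9,-0.3,0.5,0,0,0,0.19],[-0.9,-0.3,0.5,0,0,0,0.19],[-0.9,-0.3,0.5,0,0,0,0.19],[-0.9,-0.3,0.5,0,0,0,0.19],[-0.9,-0.3,0.5,0,0,0,0.19],[-0.9,-0.3,0.5,0,0,0,0.19]]' 
python3 -m inch '[[-0.9,-0.3,0.5,0,0,0,0.19],[-0.9,-0.3,0.5,0,0,0,0.19],[-0.9,-0.3,0.4,0,0,0,0.19],[-0.9,-0.3,0.4,0,0,0,0.19],[-0.8,-0.27,0,0,0,0,0.19],[-0.3,-0.1,0,0,0,0,0.19],[0,0,0,0,0,0,0.19],[0,0,0,0,0,0,0.19]]' 
python3 -m inch '[[0,0,0,0,0,0,0.19],[0,0,0,0,0,0,0.19],[0,0,0,0,0,0,0.19],[0,0,0,0,0,0,0.19],[0,0,0,0,0,0,0.19],[0,0,0,0,0,0,0.19],[0,0,0,0,0,0,0.19],[0,0,0,0,0,0,0.19]]' 
python3 - <<'E'
from h import *
im,d,c=snap('wrist','w19'); P=cloud(d,c)
t=tub(P,(.4106,-.3466),.09,ztop=.059); print('D',np.round(t,4).tolist())
goto(t[0],t[1],.0122,90+t[3])
E
```

```text
clock: 53.3
eef_pos: [0.5572, -0.0538, 0.3188]
tool_rot: [0.756, 0.655, -0.0, -0.0]
ft_force: [-0.7, 0.8, -0.6]
grip_width: 0.0347
clock: 54.1
eef_pos: [0.4722, -0.2233, 0.2183]
tool_rot: [0.756, 0.655, 0.0, -0.0]
ft_force: [0.0, 0.2, 0.0]
grip_width: 0.0349
clock: 54.9
eef_pos: [0.4175, -0.3329, 0.1739]
tool_rot: [0.756, 0.655, 0.0, -0.0]
ft_force: [0.0, 0.8, 0.6]
grip_width: 0.0349
clock: 55.7
eef_pos: [0.417, -0.3333, 0.1736]
tool_rot: [0.756, 0.655, -0.0, -0.0]
ft_force: [-0.2, -0.3, -0.5]
grip_width: 0.0349
D [0.4124, -0.3477, 0.059, -8.0759, 130.385, 106.2716, 9594.0]
clk 55.75 pos [ 0.417  -0.3333  0.1736] yaw 81.80 tiltz [-7.e-04  6.e-04 -1.e+00] grip 0.0344 F [-0.6  0.4  0.6]
d units [-0.6   -0.094  6.456] wz units -0.0007 (=0.13deg) full rv units [-0.0003 -0.0001 -0.0007] shift if rotated first [-0.597 -0.1    6.457]
```

View pics/w19.png

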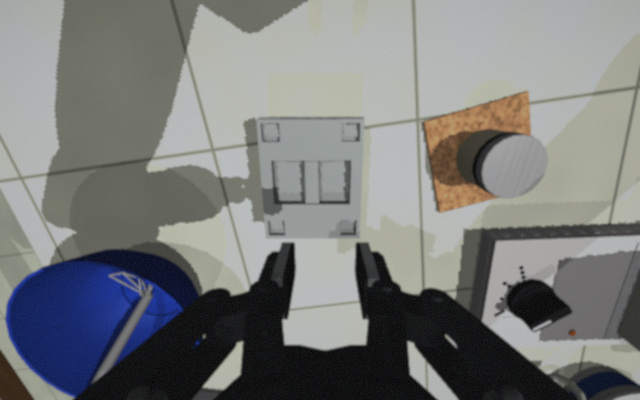

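```bash
python3 -m inch '[[-0.597,-0.1,0,0,0,-0.0007,0.19],[0,0,0.5,0,0,0,0.19],[0,0,0.9,0,0,0,0.19],[0,0,0.9,0,0,0,0.19],[0,0,0.9,0,0,0,0.19],[0,0,0.8,0,0,0,0.19],[0,0,0.5,0,0,0,0.19],[0,0,0,0,0,0,0.19]]' 
python3 -m inch '[[0,0,0,0,0,0,0.19],[0,0,0,0,0,0,0.19],[0,0,0,0,0,0,0.19],[0,0,0,0,0,0,0.19],[0,0,0,0,0,0,0.19],[0,0,0,0,0,0,0.19],[0,0,0,0,0,0,0.19],[0,0,0,0,0,0,0.19]]' 
python3 - <<'E'
from h import *
im,d,c=snap('wrist','w20'); P=cloud(d,c)
t=tub(P,(.4124,-.3477),.09,ztop=.059); print('D',np.round(t,4).tolist())
goto(t[0],t[1],.0125,90+t[3])
E
```

```text
clock: 56.55
eef_pos: [0.4109, -0.3473, 0.0592]
tool_rot: [0.755, 0.655, -0.001, -0.002]
ft_force: [-0.7, -0.0, -0.4]
grip_width: 0.0344
clock: 57.35
eef_pos: [0.4124, -0.3476, 0.0611]
tool_rot: [0.755, 0.656, -0.0, -0.0]
ft_force: [0.0, 0.6, -1.0]
grip_width: 0.0345
D [0.4127, -0.3476, 0.059, -8.0201, 131.1852, 106.5238, 18866.0]
clk 57.40 pos [ 0.4123 -0.3475  0.0611] yaw 81.93 tiltz [-8.e-04  6.e-04 -1.e+00] grip 0.0349 F [-0.1  0.  -0.3]
d units [-0.002  0.016  1.944] wz units -0.0003 (=0.05deg) full rv units [-0.0003 -0.0002 -0.0003] shift if rotated first [-1.000e-03  1.400e-02  1.944e+00]
```

View pics/w20.png

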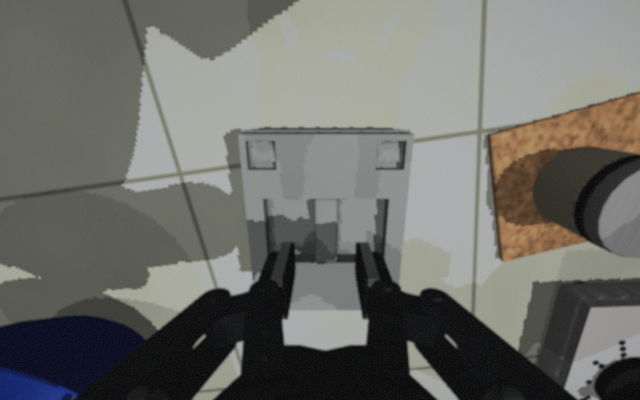

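```bash
python3 -m inch '[[0,0.014,0.4,0,0,0,0.19],[0,0,0.5,0,0,0,0.19],[0,0,0.5,0,0,0,0.19],[0,0,0.38,0,0,0,0.19],[0,0,0.15,0,0,0,0.19],[0,0,0,0,0,0,0.19],[0,0,0,0,0,0,0.19],[0,0,0,0,0,0,1]]' 
python3 -m inch '[[0,0,0,0,0,0,1],[0,0,0,0,0,0,1],[0,0,0,0,0,0,1],[0,0,0,0,0,0,1],[0,0,0,0,0,0,1],[0,0,0,0,0,0,1],[0,0,0,0,0,0,1],[0,0,0,0,0,0,1]]' 
python3 - <<'E'
from h import *
goto(.4127,-.3476,.0122,82)
E
```

```text
clock: 58.2
eef_pos: [0.4131, -0.348, 0.0134]
tool_rot: [0.755, 0.656, 0.0, 0.0]
ft_force: [1.1, -0.9, -0.1]
grip_width: 0.0213
clock: 59.0
eef_pos: [0.4133, -0.348, 0.0137]
tool_rot: [0.755, 0.656, 0.0, 0.0]
ft_force: [-0.3, 1.4, 5.0]
grip_width: 0.0145
clk 59.00 pos [ 0.4133 -0.348   0.0137] yaw 81.93 tiltz [ 7.e-04 -3.e-04 -1.e+00] grip 0.0145 F [-0.3  1.4  5. ]
d units [ 0.011 -0.025  0.06 ] wz units -0.0004 (=0.07deg) full rv units [ 0.0002  0.0001 -0.0004] shift if rotated first [ 0.011 -0.025  0.06 ]
```

```bash
python3 -m inch '[[0,0,-0.2,0,0,0,1],[0,0,-0.5,0,0,0,1],[0,0,-0.8,0,0,0,1],[0,0,-0.9,0,0,0,1],[0,0,-0.9,0,0,0,1],[0,0,-0.9,0,0,0,1],[0,0,-0.9,0,0,0,1],[0,0,-0.9,0,0,0,1]]' 
python3 -m inch '[[0,0,-0.9,0,0,0,1],[0,0,-0.9,0,0,0,1],[0,0,-0.9,0,0,0,1],[0,0,-0.9,0,0,0,1],[0,0,-0.8,0,0,0,1],[0,0,-0.4,0,0,-0.0134,1],[0,0,0,0,0,0,1],[0,0,0,0,0,0,1]]' 
python3 - <<'E'
from h import *
goto(.6272,.0855,.285,84.35)
E
```

```text
clock: 59.8
eef_pos: [0.412, -0.3472, 0.1636]
tool_rot: [0.755, 0.656, -0.0, -0.001]
ft_force: [0.7, -0.3, -5.4]
grip_width: 0.014
clock: 60.6
eef_pos: [0.4124, -0.3475, 0.2823]
tool_rot: [0.741, 0.671, -0.0, -0.001]
ft_force: [0.4, -0.4, -4.8]
grip_width: 0.0147
clk 60.60 pos [ 0.4124 -0.3475  0.2823] yaw 84.29 tiltz [-0.0018  0.0014 -1.    ] grip 0.0147 F [ 0.4 -0.4 -4.8]
d units [18.087  6.825 -0.1  ] wz units -0.0003 (=0.06deg) full rv units [-0.0006 -0.0004 -0.0003] shift if rotated first [18.08   6.844 -0.108]
```

```bash
python3 -m inch '[[0.3,0.11,-0.1,0,0,0,1],[0.6,0.23,0,0,0,0,1],[0.8,0.3,0,0,0,0,1],[0.8,0.3,0,0,0,0,1],[0.8,0.3,0,0,0,0,1],[0.8,0.3,0,0,0,0,1],[0.8,0.3,0,0,0,0,1],[0.8,0.3,0,0,0,0,1]]' 
python3 -m inch '[[0.8,0.3,0,0,0,0,1],[0.8,0.3,0,0,0,0,1],[0.8,0.3,0,0,0,0,1],[0.8,0.3,0,0,0,0,1],[0.8,0.3,0,0,0,0,1],[0.8,0.3,0,0,0,0,1],[0.8,0.3,0,0,0,0,1],[0.8,0.3,0,0,0,0,1]]' 
python3 -m inch '[[0.8,0.3,0,0,0,0,1],[0.8,0.3,0,0,0,0,1],[0.8,0.3,0,0,0,0,1],[0.8,0.3,0,0,0,0,1],[0.8,0.3,0,0,0,0,1],[0.8,0.3,0,0,0,0,1],[0.8,0.3,0,0,0,0,1],[0.4,0.15,0,0,0,0,1]]' 
python3 -m inch '[[0.2,0.08,0,0,0,0,1],[0,0,0,0,0,0,1],[0,0,0,0,0,0,1],[0,0,0,0,0,0,1],[0,0,0,0,0,0,1],[0,0,0,0,0,0,1],[0,0,0,0,0,0,1],[0,0,0,0,0,0,1]]' 
python3 - <<'E'
from h import *
im,d,c=snap('wrist','w21'); P=cloud(d,c)
goto(.6272,.0855,.2437,84.35)
E
```

```text
clock: 61.4
eef_pos: [0.4805, -0.2088, 0.2849]
tool_rot: [0.741, 0.672, -0.0, -0.001]
ft_force: [0.2, -0.0, -4.3]
grip_width: 0.0148
clock: 62.2
eef_pos: [0.5555, -0.0555, 0.2848]
tool_rot: [0.741, 0.672, -0.0, -0.001]
ft_force: [-0.2, -1.0, -5.1]
grip_width: 0.0146
clock: 63.0
eef_pos: [0.6262, 0.089, 0.2843]
tool_rot: [0.74, 0.672, -0.0, -0.001]
ft_force: [-0.2, 0.4, -4.0]
grip_width: 0.0145
clock: 63.8
eef_pos: [0.6289, 0.0903, 0.2855]
tool_rot: [0.741, 0.671, -0.0, -0.0]
ft_force: [-0.2, -0.2, -4.6]
grip_width: 0.0148
clk 63.85 pos [0.6289 0.0904 0.2855] yaw 84.33 tiltz [-7.e-04  6.e-04 -1.e+00] grip 0.0146 F [-0.6 -0.3 -5.1]
d units [-0.204 -0.046  1.673] wz units -0.0001 (=0.02deg) full rv units [-0.0002 -0.0002 -0.0001] shift if rotated first [-0.203 -0.047  1.673]
```

View pics/w21.png

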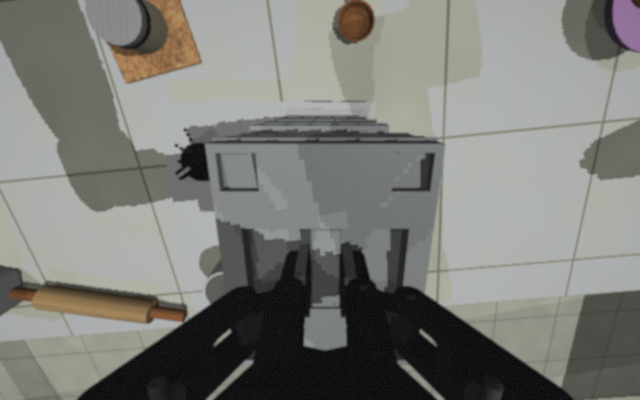

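```bash
python3 -m inch '[[-0.1,-0.023,0,0,0,0,1],[-0.1,-0.023,0.3,0,0,0,1],[0,0,0.4,0,0,0,1],[0,0,0.4,0,0,0,1],[0,0,0.15,0,0,0,1],[0,0,0,0,0,0,1],[0,0,0,0,0,0,1],[0,0,0,0,0,0,1]]' 
python3 - <<'E'
from h import *
goto(.6272,.0855,.2437,84.35)
E
```

```text
clock: 64.65
eef_pos: [0.6275, 0.0858, 0.2548]
tool_rot: [0.741, 0.671, 0.0, -0.0]
ft_force: [0.2, -0.6, -4.9]
grip_width: 0.0146
clk 64.65 pos [0.6275 0.0858 0.2548] yaw 84.35 tiltz [ 4.e-04  7.e-04 -1.e+00] grip 0.0146 F [ 0.2 -0.6 -4.9]
d units [-0.016 -0.013  0.442] wz units -0.0 (=0.00deg) full rv units [ 0.0001 -0.0002 -0.    ] shift if rotated first [-0.015 -0.012  0.442]
```

```bash
python3 -m inch '[[-0.015,-0.012,0.12,0,0,0,1],[0,0,0.1,0,0,0,1],[0,0,0.1,0,0,0,1],[0,0,0.12,0,0,0,1],[0,0,0,0,0,0,1],[0,0,0,0,0,0,1],[0,0,0,0,0,0,1],[0,0,0,0,0,0,1]]' 
python3 - <<'E'
from h import *
goto(.6272,.0855,.2437,84.35)
E
```

```text
clock: 65.45
eef_pos: [0.6271, 0.0854, 0.2437]
tool_rot: [0.741, 0.671, 0.0, -0.0]
ft_force: [-1.3, -0.7, -0.5]
grip_width: 0.0146
clk 65.45 pos [0.6271 0.0854 0.2437] yaw 84.34 tiltz [ 2.e-04  7.e-04 -1.e+00] grip 0.0146 F [-1.3 -0.7 -0.5]
d units [ 0.003  0.004 -0.001] wz units -0.0001 (=0.01deg) full rv units [ 0.     -0.0002 -0.0001] shift if rotated first [ 0.003  0.004 -0.001]
```

```bash
python3 -m inch '[[0,0,0.03,0,0,0,1],[0,0,0,0,0,0,1],[0,0,0,0,0,0,0.19],[0,0,0,0,0,0,0.19],[0,0,0,0,0,0,0.19],[0,0,-0.4,0,0,0,0.19],[0,0,-0.8,0,0,0,0.19],[0,0,-0.9,0,0,0,0.19]]' 
python3 -m inch '[[0,0,-0.9,0,0,0,0.19],[0,0,-0.8,0,0,0,0.19],[0,0,-0.8,0,0,0,0.19],[0,0,-0.4,0,0,0,0.19],[0,0,0,0,0,0,0.19],[0,0,0,0,0,0,0.19],[0,0,0,0,0,0,0.19],[0,0,0,0,0,0,0.19]]' 
python3 - <<'E'
from h import *
im,d,c=snap('wrist','w22'); P=cloud(d,c)
print('pile',np.round(tub(P,(.6278,.0866),.09,ztop=.288),4).tolist())
m=(abs(P[...,0]-.628)<.065)&(abs(P[...,1]-.087)<.05)&(abs(P[...,2]-.288)<.006); q=P[m]; print('plane',np.linalg.lstsq(np.c_[q[:,:2]-[.628,.087],np.ones(len(q))],q[:,2],rcond=None)[0].round(4))
snap('scene','s22')
goto(.611,-.0925,.2,0); print(bot.get_obs()['joint_pos'])
E
```

```text
clock: 66.25
eef_pos: [0.6265, 0.0853, 0.2954]
tool_rot: [0.741, 0.671, -0.001, -0.001]
ft_force: [0.1, 0.8, 0.6]
grip_width: 0.0345
clock: 67.05
eef_pos: [0.6266, 0.0853, 0.3665]
tool_rot: [0.741, 0.671, -0.001, -0.001]
ft_force: [-0.5, 0.4, -0.2]
grip_width: 0.0345
pile [0.6264, 0.0849, 0.288, -5.6032, 130.7931, 106.2906, 11691.0]
plane [ 0.0053 -0.0015  0.2882]
clk 67.15 pos [0.6267 0.0853 0.3668] yaw 84.34 tiltz [-2.e-03  3.e-04 -1.e+00] grip 0.0348 F [-0.6 -0.2  0.3]
d units [-7.14   0.09   6.672] wz units 0.4686 (=-84.34deg) full rv units [-6.000e-04  4.000e-04  4.686e-01] shift if rotated first [-0.629  7.111  6.673]
[1.34929284e-01 5.77136922e-01 9.32364147e-01 1.92799543e+00
 6.15631809e-04 2.33699755e-01]
```

View pics/w22.png

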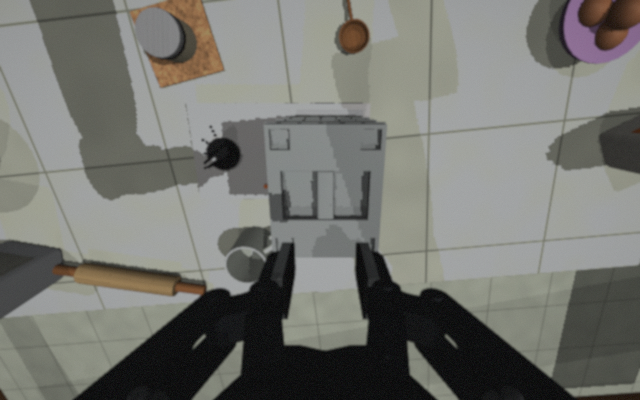

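View pics/s22.png

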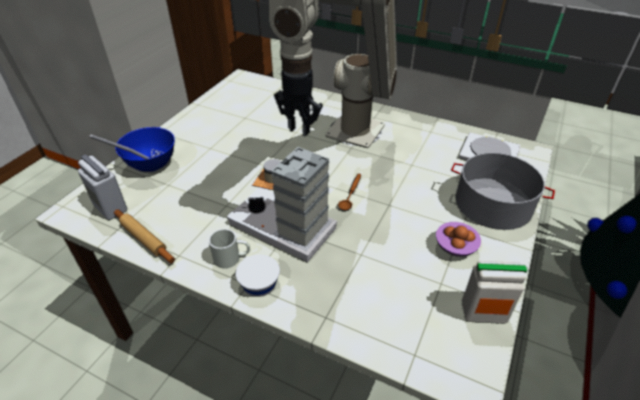

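The pile is complete: top lid level at z 0.288, centred within about 3 mm of the plate. Now the knob. I'll approach with the wrist camera facing away from the pile (tool yaw about 208.7°).

```bash
python3 -m inch '[[-0.4,0,0,0,0,0,0.19],[-0.8,0,0,0,0,0,0.19],[-1,0.01,0,0,0,0,0.19],[-1,0.01,0,0,0,0,0.19],[-1,0.02,0,0,0,0,0.19],[-1,0.02,0,0,0,0,0.19],[-1,0.02,0,0,0,0,0.19],[-0.9,0.01,0,0,0,0,0.19]]' 
for i in 1 2; do python3 -m inch '[[0,0,0,0,0,-0.0432,0.19],[0,0,0,0,0,-0.0432,0.19],[0,0,0,0,0,-0.0432,0.19],[0,0,0,0,0,-0.0432,0.19],[0,0,0,0,0,-0.0432,0.19],[0,0,0,0,0,-0.0432,0.19],[0,0,0,0,0,-0.0432,0.19],[0,0,0,0,0,-0.0432,0.19]]'; done
python3 - <<'E'
from h import *
snap('wrist','w23'); goto(.611,-.0925,.18,208.7)
E
```

```text
clock: 67.95
eef_pos: [0.6112, -0.0935, 0.3674]
tool_rot: [0.741, 0.671, -0.0, -0.0]
ft_force: [0.1, 0.3, -0.9]
grip_width: 0.0344
clock: 68.75
eef_pos: [0.6114, -0.0923, 0.3674]
tool_rot: [0.285, 0.958, -0.0, -0.0]
ft_force: [-0.0, 0.3, -0.4]
grip_width: 0.0343
clock: 69.55
eef_pos: [0.6114, -0.0923, 0.3674]
tool_rot: [-0.251, 0.968, 0.0, -0.0]
ft_force: [0.2, 0.3, -0.7]
grip_width: 0.0346
clk 69.60 pos [ 0.6114 -0.0923  0.3674] yaw -150.76 tiltz [-9.e-04  3.e-04 -1.e+00] grip 0.0346 F [ 1.1 -0.8 -0.3]
d units [ 1.200e-02 -5.000e-03  7.495e+00] wz units 0.003 (=-0.54deg) full rv units [ 0.0002 -0.0002  0.003 ] shift if rotated first [ 1.700e-02 -1.000e-03  7.495e+00]
```

View pics/w23.png

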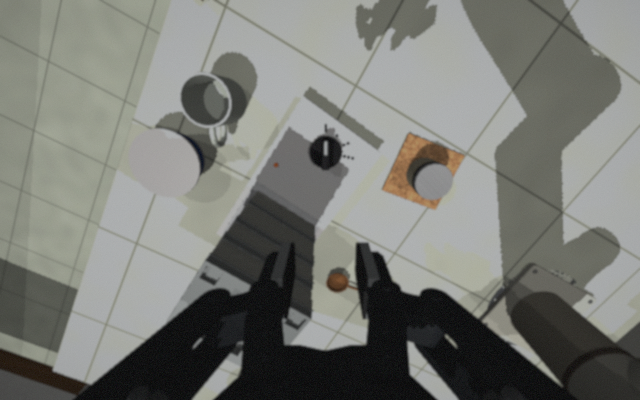

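The knob bar is at (326,150), parallel to the jaw faces. Descending to measure it again.

```bash
python3 -m inch '[[0.015,0,0.4,0,0,0.003,0.19],[0,0,0.8,0,0,0,0.19],[0,0,0.9,0,0,0,0.19],[0,0,0.9,0,0,0,0.19],[0,0,0.9,0,0,0,0.19],[0,0,0.9,0,0,0,0.19],[0,0,0.9,0,0,0,0.19],[0,0,0.9,0,0,0,0.19]]' 
python3 -m inch '[[0,0,0.9,0,0,0,0.19],[0,0,0.9,0,0,0,0.19],[0,0,0.5,0,0,0,0.19],[0,0,0,0,0,0,0.19],[0,0,0,0,0,0,0.19],[0,0,0,0,0,0,0.19],[0,0,0,0,0,0,0.19],[0,0,0,0,0,0,0.19]]' 
python3 - <<'E'
from h import *
im,d,c=snap('wrist','w24');P=cloud(d,c)
m=(P[...,2]>.07)&(P[...,2]<.09)&(abs(P[...,0]-.611)<.04)&(abs(P[...,1]+.0925)<.04); q=P[m]
print('knob',q.mean(0),cv2.minAreaRect((q[:,:2]*1000).astype(np.float32)),len(q))
goto(.611,-.0925,.035,208.7)
E
```

```text
clock: 70.4
eef_pos: [0.6108, -0.0922, 0.2015]
tool_rot: [-0.242, 0.97, 0.0, -0.0]
ft_force: [0.5, -0.0, -0.7]
grip_width: 0.0345
clock: 71.2
eef_pos: [0.6118, -0.0917, 0.1459]
tool_rot: [-0.244, 0.97, 0.0, 0.001]
ft_force: [-0.0, 0.5, -0.7]
grip_width: 0.0348
knob [ 0.61213359 -0.09526833  0.07928156] ((611.3457641601562, -93.55973815917969), (13.820663452148438, 49.566410064697266), 28.660768508911133) 846
clk 71.25 pos [ 0.6117 -0.0916  0.1456] yaw -151.78 tiltz [ 6.e-04  3.e-04 -1.e+00] grip 0.0348 F [-0.3  0.6 -0.2]
d units [ 0.043 -0.019  4.425] wz units -0.0027 (=0.48deg) full rv units [-0.      0.0002 -0.0027] shift if rotated first [ 0.04  -0.018  4.425]
```

View pics/w24.png

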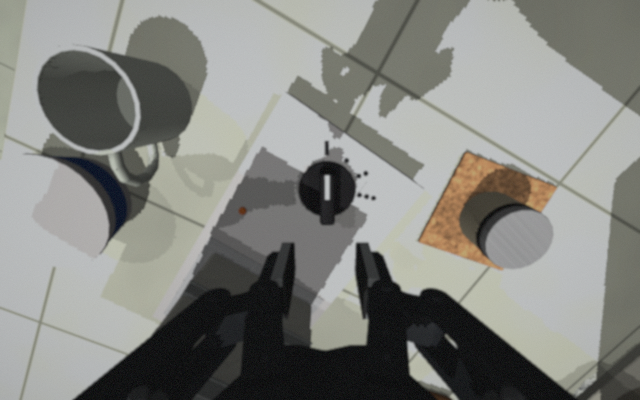

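```bash
python3 -m inch '[[0.044,-0.04,0.4,0,0,-0.0027,0.19],[0,0,0.7,0,0,0,0.19],[0,0,0.8,0,0,0,0.19],[0,0,0.7,0,0,0,0.19],[0,0,0.3,0,0,0,0.19],[0,0,0,0,0,0,0.19],[0,0,0,0,0,0,0.19],[0,0,0,0,0,0,0.19]]' 
python3 - <<'E'
from h import *
im,d,c=snap('wrist','w25')
goto(.6112,-.093,.035,208.7)
E
```

```text
clock: 72.05
eef_pos: [0.6116, -0.0931, 0.0735]
tool_rot: [-0.248, 0.969, -0.0, 0.001]
ft_force: [0.9, 0.2, -0.4]
grip_width: 0.0343
clk 72.10 pos [ 0.6116 -0.0931  0.0736] yaw -151.29 tiltz [ 1.6e-03  2.0e-04 -1.0e+00] grip 0.0347 F [-0.5  0.3 -0. ]
d units [0.015 0.012 1.544] wz units 0.0 (=-0.01deg) full rv units [-0.0002  0.0005  0.    ] shift if rotated first [0.012 0.011 1.544]
```

View pics/w25.png

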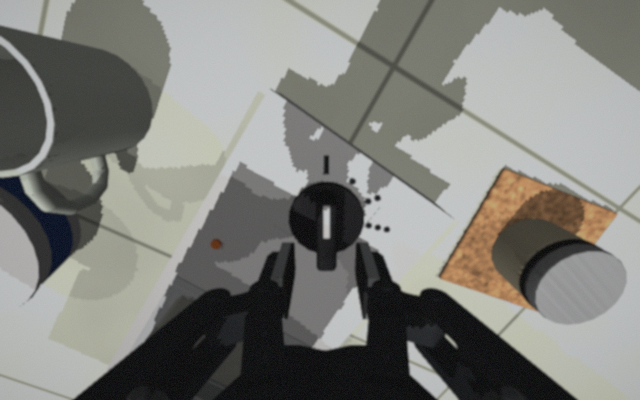

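```bash
python3 -m inch '[[0.01,0.01,0.3,0,0,0,0.19],[0,0,0.4,0,0,0,0.19],[0,0,0.4,0,0,0,0.19],[0,0,0.3,0,0,0,0.19],[0,0,0.1,0,0,0,0.19],[0,0,0,0,0,0,0.19],[0,0,0,0,0,0,0.19],[0,0,0,0,0,0,0.19]]' 
python3 -m inch '[[0,0,0,0,0,0,1],[0,0,0,0,0,0,1],[0,0,0,0,0,0,1],[0,0,0,0,0,0,1],[0,0,0,0,0,0,1],[0,0,0,0,0,0,1],[0,0,0,0,0,0,1],[0,0,0,0,0,0,1]]' 
python3 - <<'E'
from h import *
im,d,c=snap('wrist','w26')
goto(.6112,-.093,.035,208.7)
E
```

```text
clock: 72.9
eef_pos: [0.6108, -0.0929, 0.0354]
tool_rot: [-0.248, 0.969, 0.0, 0.0]
ft_force: [0.9, -0.5, -0.9]
grip_width: 0.0347
clock: 73.7
eef_pos: [0.6106, -0.0929, 0.0355]
tool_rot: [-0.248, 0.969, 0.0, 0.0]
ft_force: [-1.4, -0.7, 5.7]
grip_width: 0.0128
clk 73.75 pos [ 0.6106 -0.0929  0.0355] yaw -151.30 tiltz [ 2.e-04  3.e-04 -1.e+00] grip 0.0126 F [-2.1  0.4  6.4]
d units [-0.019 -0.013  0.021] wz units 0.0 (=-0.00deg) full rv units [0.0001 0.0001 0.    ] shift if rotated first [-0.019 -0.013  0.021]
```

View pics/w26.png

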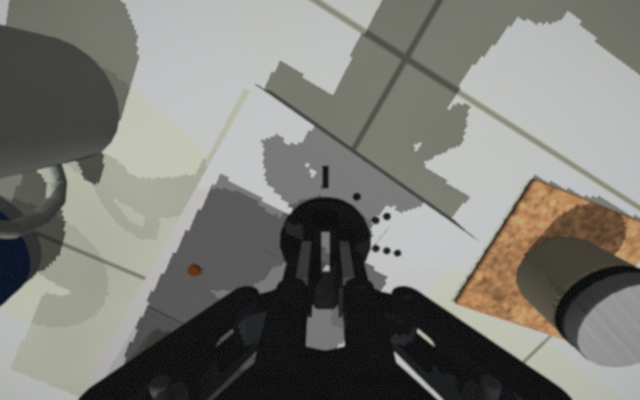

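Gripped. Pulling up 11 mm.

```bash
python3 -m inch '[[0,0,-0.1,0,0,0,1],[0,0,-0.1,0,0,0,1],[0,0,-0.1,0,0,0,1],[0,0,-0.1,0,0,0,1],[0,0,-0.05,0,0,0,1],[0,0,0,0,0,0,1],[0,0,0,0,0,0,1],[0,0,0,0,0,0,1]]' 
python3 - <<'E'
from h import *
im,d,c=snap('wrist','w27')
goto(.6106,-.0929,.0465,208.7)
E
```

```text
clock: 74.55
eef_pos: [0.6105, -0.0929, 0.0464]
tool_rot: [-0.248, 0.969, 0.0, -0.0]
ft_force: [1.6, -1.1, -1.7]
grip_width: 0.0125
clk 74.60 pos [ 0.6105 -0.0929  0.0464] yaw -151.30 tiltz [-2.e-04  4.e-04 -1.e+00] grip 0.0128 F [ 3.5 -1.1 -2.2]
d units [-0.002 -0.002 -0.005] wz units 0.0 (=-0.00deg) full rv units [0.0001 0.     0.    ] shift if rotated first [-0.002 -0.002 -0.005]
```

```bash
python3 - <<'E'
from h import *
for f in('w26','w27'):
    im,d,c=ld(f);P=cloud(d,c)
    r=np.hypot(P[...,0]-.611,P[...,1]+.093); m=(r<.027)&(im.max(-1)<60)&(P[...,2]<.068)&(P[...,2]>.04)&(np.arange(400)[:,None]<232)
    print(f,np.percentile(P[m][:,2],[10,50,90]),m.sum())
E
python3 -m inch '[[0,0,0,0,0,0.02,1],[0,0,0,0,0,0.036,1],[0,0,0,0,0,0.036,1],[0,0,0,0,0,0.036,1],[0,0,0,0,0,0.036,1],[0,0,0,0,0,0.036,1],[0,0,0,0,0,0.036,1],[0,0,0,0,0,0.036,1]]' 
python3 -m inch '[[0,0,0,0,0,0.036,1],[0,0,0,0,0,0.036,1],[0,0,0,0,0,0.026,1],[0,0,0,0,0,0.012,1],[0,0,0,0,0,0,1],[0,0,0,0,0,0,1],[0,0,0,0,0,0,1],[0,0,0,0,0,0,1]]' 
python3 - <<'E'
from h import *
im,d,c=snap('wrist','w28')
goto(.6106,-.0929,.0355,208.7-68.75)
E
```

```text
w26 [0.04915286 0.05001624 0.06051094] 1324
w27 [0.05954122 0.06061364 0.06151236] 1211
clock: 75.4
eef_pos: [0.6106, -0.0929, 0.0463]
tool_rot: [0.178, 0.984, 0.0, -0.0]
ft_force: [2.8, -0.8, -1.9]
grip_width: 0.0127
clock: 76.2
eef_pos: [0.6106, -0.0929, 0.0463]
tool_rot: [0.342, 0.94, 0.0, -0.0]
ft_force: [3.2, -1.6, -1.5]
grip_width: 0.0127
clk 76.25 pos [ 0.6106 -0.0929  0.0463] yaw 139.96 tiltz [-1.e-04  4.e-04 -1.e+00] grip 0.0123 F [ 2.1 -1.8 -1.3]
d units [ 0.001 -0.     0.433] wz units 0.0 (=-0.01deg) full rv units [ 0.0001 -0.0001  0.    ] shift if rotated first [ 0.001 -0.     0.433]
```

View pics/w28.png

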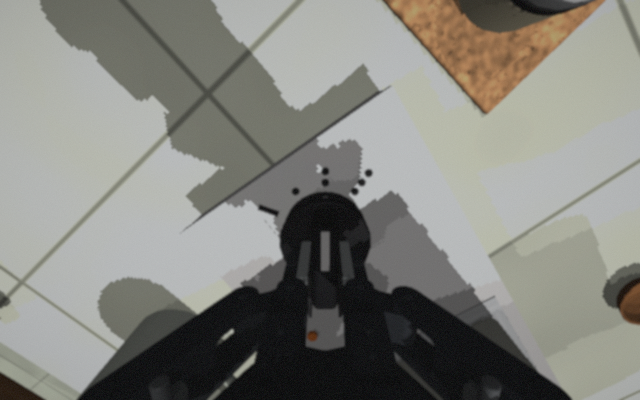

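The disc rose about 10.6 mm, and the pointer (325,250) now aims at the two dots (325,177). Pushing it in.

```bash
python3 -m inch '[[0,0,0.1,0,0,0,1],[0,0,0.12,0,0,0,1],[0,0,0.12,0,0,0,1],[0,0,0.1,0,0,0,1],[0,0,0.03,0,0,0,1],[0,0,0,0,0,0,1],[0,0,0,0,0,0,1],[0,0,0,0,0,0,1]]' 
python3 - <<'E'
from h import *
im,d,c=snap('wrist','w29');P=cloud(d,c)
r=np.hypot(P[...,0]-.611,P[...,1]+.093); m=(r<.027)&(im.max(-1)<60)&(P[...,2]<.068)&(P[...,2]>.04)&(np.arange(400)[:,None]<232)
print(np.percentile(P[m][:,2],[10,50,90]),m.sum())
goto(.6106,-.0929,.0355,208.7-68.75)
E
```

```text
clock: 77.05
eef_pos: [0.6107, -0.0929, 0.0354]
tool_rot: [0.342, 0.94, 0.0, 0.0]
ft_force: [-0.3, 0.7, 7.1]
grip_width: 0.0125
[0.04910582 0.04992364 0.06054249] 1349
clk 77.10 pos [ 0.6107 -0.0929  0.0354] yaw 139.94 tiltz [ 5.e-04  3.e-04 -1.e+00] grip 0.0126 F [ 1.1 -1.8  7. ]
d units [ 0.004 -0.001 -0.003] wz units -0.0 (=0.01deg) full rv units [ 0.0002  0.0001 -0.    ] shift if rotated first [ 0.004 -0.001 -0.003]
```

```bash
python3 -m inch '[[0,0,0.02,0,0,0,1],[0,0,0,0,0,0,1],[0,0,0,0,0,0,0.19],[0,0,0,0,0,0,0.19],[0,0,0,0,0,0,0.19],[0,0,0,0,0,0,0.19],[0,0,-0.4,0,0,0,0.19],[0,0,-0.8,0,0,0,0.19]]' 
python3 -m inch '[[0,0,-0.9,0,0,0,0.19],[0,0,-0.9,0,0,0,0.19],[0,0,-0.8,0,0,0,0.19],[0,0,-0.5,0,0,0,0.19],[0,0,0,0,0,0,0.19],[0,0,0,0,0,0,0.19],[0,0,0,0,0,0,0.19],[0,0,0,0,0,0,0.19]]' 
python3 - <<'E'
from h import *
im,d,c=snap('wrist','w30');P=cloud(d,c)
m=(P[...,2]>.07)&(P[...,2]<.1)&(abs(P[...,0]-.611)<.04)&(abs(P[...,1]+.0925)<.04); q=P[m]
print('knob',q.mean(0),cv2.minAreaRect((q[:,:2]*1000).astype(np.float32)),len(q))
goto(.5,-.25,.3,140)
E
```

```text
clock: 77.9
eef_pos: [0.6085, -0.0925, 0.0625]
tool_rot: [0.342, 0.94, -0.0, -0.003]
ft_force: [0.2, -0.0, 0.7]
grip_width: 0.0346
clock: 78.7
eef_pos: [0.6095, -0.0927, 0.1399]
tool_rot: [0.342, 0.94, -0.0, -0.002]
ft_force: [-0.1, -0.5, -0.5]
grip_width: 0.0344
knob [ 0.60952587 -0.09539124  0.07926927] ((611.015869140625, -93.77276611328125), (49.6363639831543, 13.898605346679688), 50.29759979248047) 859
clk 78.75 pos [ 0.6096 -0.0928  0.1401] yaw 139.94 tiltz [-3.1e-03  9.0e-04 -1.0e+00] grip 0.0345 F [0.5 0.2 0.6]
d units [-0.672 -7.644 -6.389] wz units -0.0003 (=0.06deg) full rv units [-0.0004 -0.0009 -0.0003] shift if rotated first [-0.683 -7.636 -6.397]
```

View pics/w30.png

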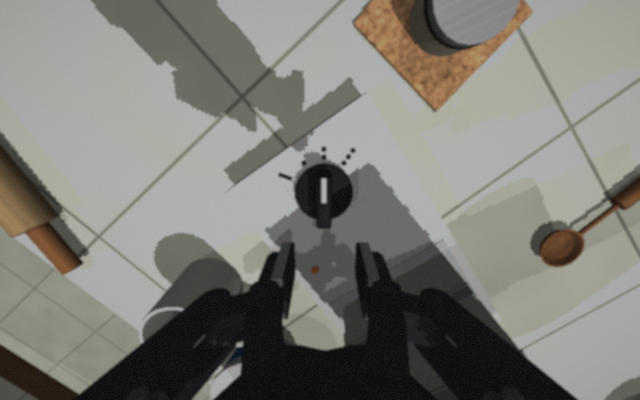

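The knob points at the two dots (measured turn 1.19 rad) and is back at its original height. Backing away for a final check.

```bash
python3 -m inch '[[0,0,-0.8,0,0,0,0.19],[0,0,-0.9,0,0,0,0.19],[0,0,-0.9,0,0,0,0.19],[0,0,-0.9,0,0,0,0.19],[0,0,-0.9,0,0,0,0.19],[0,0,-0.9,0,0,0,0.19],[0,-0.7,-0.6,0,0,0,0.19],[0,-0.9,0,0,0,0,0.19]]' 
python3 -m inch '[[0,-0.9,0,0,0,0,0.19],[0,-0.9,0,0,0,0,0.19],[0,-0.9,0,0,0,0,0.19],[0,-0.9,0,0,0,0,0.19],[0,-0.9,0,0,0,0,0.19],[0,-0.9,0,0,0,0,0.19],[0,-0.9,0,0,0,0,0.19],[0,-0.5,0,0,0,0,0.19]]' 
python3 -m inch '[[0,-0.9,0,0,0,0,0.19],[0,-0.9,0,0,0,0,0.19],[0,-0.5,0,0,0,0,0.19],[0,0,0,0,0,0,0.19],[0,0,0,0,0,0,0.19],[0,0,0,0,0,0,0.19],[0,0,0,0,0,0,0.19],[0,0,0,0,0,0,0.19]]' 
python3 - <<'E'
from h import *
im,d,c=snap('top','t31');P=cloud(d,c); snap('scene','s31')
print('pile',np.round(tub(P,(.627,.086),.1,ztop=.288),4).tolist())
m=(abs(P[...,0]-.423)<.06)&(abs(P[...,1]+.142)<.06)&(P[...,2]>.05)&(P[...,2]<.08); q=P[m]
if len(q): print('jar',q.mean(0),cv2.minEnclosingCircle((q[:,:2]*1000).astype(np.float32)))
goto(.5,-.25,.3,140)
E
```

```text
clock: 79.55
eef_pos: [0.5854, -0.124, 0.2907]
tool_rot: [0.342, 0.94, 0.0, 0.001]
ft_force: [0.2, 0.1, -0.1]
grip_width: 0.0347
clock: 80.35
eef_pos: [0.4734, -0.2552, 0.2885]
tool_rot: [0.344, 0.939, -0.0, -0.001]
ft_force: [-0.4, -0.1, 0.5]
grip_width: 0.0342
clock: 81.15
eef_pos: [0.4388, -0.2972, 0.2888]
tool_rot: [0.342, 0.94, 0.0, -0.0]
ft_force: [-0.2, 0.6, 0.0]
grip_width: 0.0343
pile [0.6247, 0.0858, 0.288, -5.6885, 131.4689, 106.2277, 2107.0]
jar [ 0.42091945 -0.14010536  0.06737237] ((421.53497314453125, -141.56027221679688), 33.37302780151367)
clk 81.25 pos [ 0.4387 -0.2973  0.2888] yaw 139.99 tiltz [-7.e-04  6.e-04 -1.e+00] grip 0.0348 F [0.3 0.5 0.2]
d units [-0.662  3.027 -0.448] wz units -0.0001 (=0.01deg) full rv units [ 0.     -0.0003 -0.0001] shift if rotated first [-0.663  3.027 -0.447]
```

View pics/t31.png

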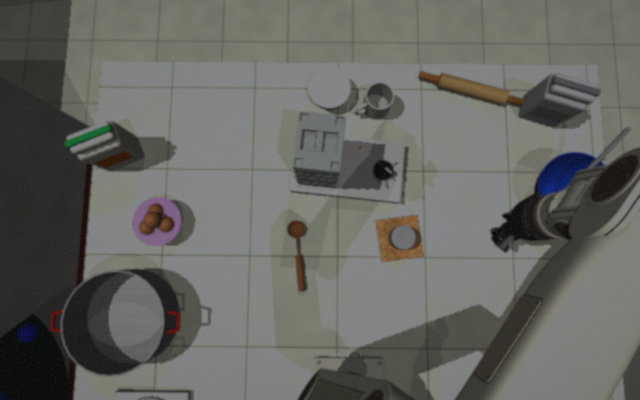

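View pics/s31.png

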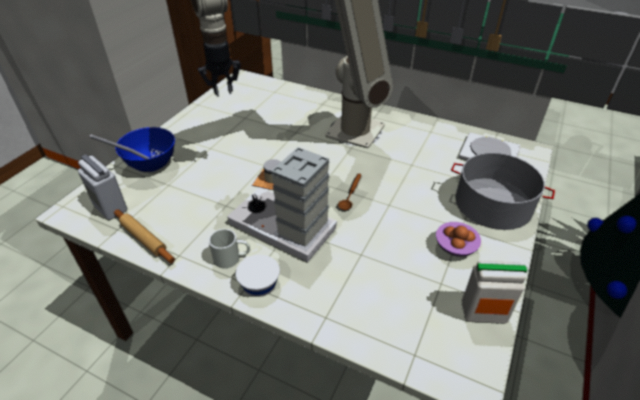

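The pile stands on the warmer, with its top lid at (320,137) in the top view. The jar is centred on the mat at (403,237), and the spoon (298,255) and eggs (157,221) haven't moved. Nothing is touching the arm, so I'm handing in.

```bash
python3 -c "
from workcell import bot
print(bot.job_done(), bot.get_obs()['clock'])"
```

```text
the job is handed in; nothing more can be done
the job is handed in; nothing more can be done
```

The job is done and handed in at about 81 s; no verdict is reported. The jar is on the cork mat, and all four tubs are in one pile on the warmer, deep ones below shallow. After that I pulled the knob out, turned it clockwise to two dots and pushed it back in.

**Last checks:**
- **Pile:** the top lid is level at 0.288 m, the height expected when all four tubs are seated. Its centre is 3–4 mm from the plate centre and it is turned 0.1° or less.
- **Knob:** it turned 1.19 rad, and its disc and bar top are back at their starting height.
- **Jar:** upright, about 1 mm from the mat centre.
- **Spoon and eggs:** at the same pixels as at the start.

**What went wrong or disagreed:**
- **First jar approach:** it ran into the last joint's range, so I turned the tool half round before gripping.
- **First tub grasp:** it closed on nothing because the visible fingertips sit about 31 mm above the reported TCP. I gripped deeper from then on.
- **Deep tub on the left:** it was knocked about 28 mm aside before I reached it, so I measured it again and used the new position.
- **Pile position in x:** the top and wrist cameras differ by about 2 mm, well inside the 10 mm limit.

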